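# Gather the grips under the magnifier

## Robot

A 7-joint arm with a two-finger parallel gripper is mounted at the origin on the work surface. World frame = base frame: x ahead of the robot, y to its left, z up, the work surface at z = 0. Lengths are in mm, angles in rad, forces in N, time in s.
With the tool pointing down it reaches from about 400 to 875 mm from the base axis. Payload 4.4 kg.
Tool frame: the origin (TCP) lies at the very end of the fingers, on their centre line; the grasp point (between the pads) lies 19 mm behind it; z points along the fingers, y is the direction in which the jaws open and shut (so a half turn about z gives the same grasp; the last joint's range is limited). The gripper opens to 85 mm and grips with 20 to 120 N. Pads are 22 mm wide; open, the fingers measure 114 mm over their backs; the gripper's body (76 mm by 85 mm) begins 54 mm behind the grasp point. The pads swing forward as they close: fully open they stand 13 mm farther back than shut.
Start: joints at [-1.371, 0.628, 0.038, 1.517, -0.027, 0.996, -0.02], TCP at [170.718, 627.195, 231.313] pointing down, gripper open.
Joint ranges: [-3.06, 3.06], [-0.37, 2.12], [-1.25, 1.32], [0.18, 2.47], [-1.1, 4.24], [0.23, 1.98], [-2.94, 2.94]. Speed limits (rad/s): [2.57, 2.57, 3.14, 3.14, 3.14, 3.14, 3.14].

## Interface

Orientations are given as [roll, pitch, yaw] about the fixed x, y, z axes, in that order (R = Rz(yaw) Ry(pitch) Rx(roll)).
In Python, from cell import ctrl gives the robot as it stands.
- The arm moves only by the shell command python3 -m crank 'ROWS' [OPENING]. ROWS is JSON, a list that holds one entry, the list of rows, each a list of 6 numbers: the shift along the tool's x, y, z in units of 30 mm (1.0 is 30 mm), then the turn, a rotation vector about the tool's x, y, z in units of 6 degrees (1.0 is 6 degrees). In form: [[[tx, ty, tz, rx, ry, rz], ...]]. A call has 1 to 12 rows; each row shifts and turns the pose as measured when the row begins, along the tool's axes as they then stand; what a row does not reach is not made up. A row lasts 1/12 s, in which the tool goes at most 41.7 mm and 7.16 degrees, less where a joint would pass 70% of its speed; a pose out of reach is approached as far as the arm can. A call is refused whole if a number of a shift passes 1 or a number of a turn 1, either way. A call with a gripper value outside its range is refused whole. OPENING is the gripper command: -1 is fully open, 1 is shut, values between are in proportion, set as the call begins (- or left out, the last holds). The fingers move at their own pace and stop on an object; the grip force is fixed at half the most. Time passes only in rows, so rows that do not move let the fingers close. It gives the time, the measured TCP pose, the force and the opening at its end, in the units of the state.
- ctrl.read_state(): the state, without advancing time (a new reading comes with each control period).
- ctrl.get_image(name): name is "scene" or "side" or "wrist"; returns a dict with "color" (420x560x3 uint8, red, green, blue), "depth" (420x560 float32, mm along the optical axis (not along the pixel's ray), 0 where there is no reading), "camera_matrix" (3x3 intrinsics, pixels), "R" (3x3) and "t" (3): a world point X has camera coordinates R X + t. Camera axes: x right, y down, z forward; pixel columns grow to the right and rows downward; lengths in mm; the calibration is good to about 2 mm. A picture is of the moment at which its call begins.
- ctrl.finish_job(): hands the job in, once; it reports no verdict.
Trained networks look in a picture, given as the dict that the camera call returned (one of the last four; its "shot" number tells which), for a name from the list of things; names that differ only in an ending like _2 or _b are one class to them, and where a whole thing is asked for, a point or a joint stands for the part that bears it (a point fixed in the world has none). Each returns a list of dicts, best first, with "conf" (0 to 1); they miss things now and then, are a little off and sometimes report something else, mostly with a low value. They report only what shows in the picture. A call takes as long as a camera call. They do not tell look-alikes from the thing itself.
- ctrl.search_frame(query, picture): "extent" ([centre column, centre row, width, height] in pixels, round what is visible of it).
The state is a dict: "clock": time; "qpos": joint angles; "qd": joint speeds; "tau": joint torques, N m; "eef_pos": TCP position; "tool_rot": TCP orientation; "force": force on the tool from outside, world axes, zero at the start; "torque": the same for the moment, N m; "width": finger opening in mm.
Only numpy, scipy, OpenCV 4.12 (cv2) and the standard library are available. Lean on these libraries where they do the work, as an engineer would, in place of code of your own. Each camera call takes 0.05 s, during which the arm holds its last target. There are 200 camera calls.

## Task

Get every green grip onto the steel inspection tray for checking: swing the magnifier by its handle right off to the side, clear of both organiser and tray, lift the blue insert bin straight up and level out of its bay, tip its grips out onto the tray with the lip held low (within a hand's breadth of it), and put the empty bin back in its bay, fully down. Add the grips lying loose on the bench to the tray too, and when all of them are on it and the bin is home swing the magnifier back so that its lens is over the middle of the tray. Leave everything else on the bench as it lies.

Things in the scene. Friction and masses are not known exactly. Their poses are not given: they have to be found in the camera images.
- lens (a point): centre of the round magnifier lens: head 138 mm across and 24 mm thick, white ring, level, 285 mm above the bench, carried by a white arm on the column of a heavy benchtop lamp. It starts above the organiser.
- mag_handle (a point): middle of the black handle on the lens head: a level bar 70 mm long, 14 mm wide, 18 mm high, 285 mm above the bench, to be gripped from above and led round the column. x axis: along the bar towards the column's upright axis (the pivot), 425 mm away; the lens centre is 320 mm from the pivot on that line. Swings 1.25 rad right, 1.1 rad left of straight at the robot; stiff (2 N), stays where left.
- organiser: dark steel organiser frame, fixed: 157 x 214 x 50 mm high, walls and floor 4 mm, two bays side by side along its y, each 149 mm (x) by 101 mm (y); the blue bin is in one, a fixed grey insert with black grommets in the other. Origin: centre of the underside; +x is its far side from the robot.
- bay_left (a point): centre of the floor of the bay on the organiser's +y side (4 mm above the bench).
- bay_right (a point): centre of the floor of the bay on the organiser's -y side.
- bin_mid (a point): centre of the blue insert bin holding the grips: 144 (x) x 97 (y) x 60 mm high, 160 g empty, about 2 mm clearance all round in its bay, sides narrowing 3 mm to the floor. Point 30 mm above its underside (which stands 4 mm above the bench in the bay); z up, x towards the tab. Its front (-x) wall is inside a 49 degree ramp up to the lip: grips roll out when it is tipped some 90 degrees, tab uppermost.
- bin_tab (a point): middle of the grip part of the black tab standing up from the blue bin's far (+x) wall: 12 mm thick (x), 44 mm wide (y), top 95 mm above the bin's underside. This point is 78 mm above the underside, 18 mm above the rim, 65.5 mm in +x from the bin's centre; axes as the bin's.
- bin_lip (a point): middle of the bin's front rim (the pouring lip), 72.5 mm in -x from its centre, 60 mm above its underside.
- tray: steel inspection tray with a black rubber mat, fixed: 210 mm (x) x 260 mm (y) x 22 mm high, walls and floor 3 mm. Origin: centre of the underside.
- grip_b0_mid (a point): green anodised aluminium machine grip: octagonal ribbed tube 75 mm long, 28 mm across its flats, 60 g, resting on a flat. This point is its centre, 14 mm above what it lies on; its y axis runs along its length (grasp it across, from above). One of two or three that start in the blue bin, lying across it; None if absent.
- grip_b1_mid (a point): green anodised aluminium machine grip: octagonal ribbed tube 75 mm long, 28 mm across its flats, 60 g, resting on a flat. This point is its centre, 14 mm above what it lies on; its y axis runs along its length (grasp it across, from above). One of two or three that start in the blue bin, lying across it; None if absent.
- grip_b2_mid (a point): green anodised aluminium machine grip: octagonal ribbed tube 75 mm long, 28 mm across its flats, 60 g, resting on a flat. This point is its centre, 14 mm above what it lies on; its y axis runs along its length (grasp it across, from above). One of two or three that start in the blue bin, lying across it; None if absent.
- grip_t0_mid (a point): green anodised aluminium machine grip: octagonal ribbed tube 75 mm long, 28 mm across its flats, 60 g, resting on a flat. This point is its centre, 14 mm above what it lies on; its y axis runs along its length (grasp it across, from above). One of two or three that start loose on the bench; None if absent.
- grip_t1_mid (a point): green anodised aluminium machine grip: octagonal ribbed tube 75 mm long, 28 mm across its flats, 60 g, resting on a flat. This point is its centre, 14 mm above what it lies on; its y axis runs along its length (grasp it across, from above). One of two or three that start loose on the bench; None if absent.
- grip_t2_mid (a point): green anodised aluminium machine grip: octagonal ribbed tube 75 mm long, 28 mm across its flats, 60 g, resting on a flat. This point is its centre, 14 mm above what it lies on; its y axis runs along its length (grasp it across, from above). One of two or three that start loose on the bench; None if absent.
- coil_machine: bystander: bronze coil machine, 92 x 30 mm, 85 mm high, standing; origin under its middle. Leave alone.
- caliper: bystander: steel dial caliper lying flat, 235 mm long; origin under the middle of its beam. Leave alone.
- driver_grip (a point): bystander: middle of the handle of a screwdriver 150 mm long lying on the bench. Leave alone.
- spring_jar: bystander: amber glass jar 56 mm across, 60 mm high; origin under its middle. Leave alone.
There are look-alikes about, which are no part of the job. What is shaped like the part that bears grip_b2_mid but brown or purple is not meant.

How it is judged (in metres and radians):
On the way, in this order (a step that is already met when the one before it is completed fails the run):
1. the magnifier is swung clear: its lens more than 190 mm to the side of the centres of both organiser and tray (horizontal distance between lens and organiser above 0.19 m and horizontal distance between lens and tray above 0.19 m), for 0.2 s.
2. the blue bin is lifted out of the organiser, level, its underside above the frame, its grips still in it (z of bin_mid in the frame of organiser above 0.082 m and angle between bin_mid's own z axis and vertical below 0.35 rad and distance between each of grip_b0_mid, grip_b1_mid, grip_b2_mid and bin_mid below 0.085 m), for 0.1 s.
3. the bin is tipped (over 55 degrees) over the tray (angle between bin_mid's own z axis and vertical above 0.96 rad and horizontal distance between bin_mid and tray below 0.2 m), for 0.1 s.
4. the empty bin is back in its bay, fully down, and every grip, from the bin and from the bench, is on the tray ((horizontal distance between bin_mid and bay_left below 0.01 m or horizontal distance between bin_mid and bay_right below 0.01 m) and z of bin_mid in the frame of organiser below 0.042 m and angle between bin_mid's own z axis and vertical below 0.08 rad and x of grip_b0_mid in the frame of tray between -0.102 and 0.102 m and y of grip_b0_mid in the frame of tray between -0.127 and 0.127 m and z of each of grip_b0_mid, grip_b1_mid, grip_b2_mid, grip_t0_mid, grip_t1_mid, grip_t2_mid in the frame of tray below 0.052 m and x of grip_b1_mid in the frame of tray between -0.102 and 0.102 m and y of grip_b1_mid in the frame of tray between -0.127 and 0.127 m and x of grip_b2_mid in the frame of tray between -0.102 and 0.102 m and y of grip_b2_mid in the frame of tray between -0.127 and 0.127 m and x of grip_t0_mid in the frame of tray between -0.102 and 0.102 m and y of grip_t0_mid in the frame of tray between -0.127 and 0.127 m and x of grip_t1_mid in the frame of tray between -0.102 and 0.102 m and y of grip_t1_mid in the frame of tray between -0.127 and 0.127 m and x of grip_t2_mid in the frame of tray between -0.102 and 0.102 m and y of grip_t2_mid in the frame of tray between -0.127 and 0.127 m), for 0.2 s.
5. the magnifier is swung back with its lens over the middle of the tray (centres within 65 mm seen from above) (horizontal distance between lens and tray below 0.065 m), for 0.2 s.
At the end, for the whole second after the job is handed in: Every grip is on the tray (centre inside its walls, under 52 mm above its underside); the blue bin is in its bay (centres within 10 mm, down to within 8 mm, tilt under 0.08 rad); the lens is over the tray (centres within 65 mm seen from above) (all of step 4 and horizontal distance between lens and tray below 0.065 m); the robot touches nothing.
It fails at once if the bin is tilted more than 0.35 rad while it is still in the organiser ((horizontal distance between bin_mid and bay_left below 0.06 m or horizontal distance between bin_mid and bay_right below 0.06 m) and z of bin_mid in the frame of organiser below 0.055 m and angle between bin_mid's own z axis and vertical above 0.35 rad).
It fails at once if the bin is tipped over 1 rad with its lip more than 160 mm above the bench while a grip is in it (angle between bin_mid's own z axis and vertical above 1 rad and height (world z) of bin_lip above 0.16 m and distance between any of grip_b0_mid, grip_b1_mid, grip_b2_mid and bin_mid below 0.085 m).
It fails at once if a bystander (coil machine, caliper, screwdriver, jar) is moved more than 40 mm (distance of any of coil_machine, caliper, driver_grip, spring_jar from where it was at the start of the episode above 0.04 m).
Of grip_b0, grip_b1, grip_b2 only 2 to 3 are there at a start; the rules pass over those that are not, and their reading is None.
Of grip_t0, grip_t1, grip_t2 only 2 to 3 are there at a start; the rules pass over those that are not, and their reading is None.
At some moment in a run one of grip_t0, grip_t1 may be knocked a few centimetres aside while the robot is not near it.
It also fails if it takes over 192 s, if anything falls off the work surface, if the arm or the gripper's body presses on something with over 40 N, if the wrist force passes 120 N, or if a joint passes its speed limit or range.

## Working session

There is one attempt and no reset: what is moved stays moved. The work goes in short steps, Python scripts to look and compute and a shell command to move; the robot and the scene stay as the last step left them, time stands still between calls to the robot, and variables do not carry over. Pictures are saved under pics/ and viewed, about 12 in all and at most 16, crops included, and the job is handed in when it is done.

```bash
ls; mkdir -p pics; cat > h.py <<'E'
import numpy as np, cv2
from cell import ctrl
from scipy.spatial.transform import Rotation as Ro
def shot(n,save=None):
    p=ctrl.get_image(n)
    if save: cv2.imwrite('pics/'+save,p['color'][:,:,::-1])
    return p
def world(p,u,v,z=None):
    """pixel->world by depth, or by plane z"""
    K=np.array(p['camera_matrix']);R=np.array(p['R']);t=np.array(p['t'])
    r=np.linalg.inv(K)@np.array([u,v,1.0])
    if z is None:
        d=p['depth'][int(v),int(u)]
        return R.T@(r*d-t)
    c=-R.T@t; w=R.T@r
    return c+w*(z-c[2])/w[2]
def cloud(p):
    K=np.array(p['camera_matrix']);R=np.array(p['R']);t=np.array(p['t'])
    v,u=np.mgrid[0:420,0:560]
    d=p['depth'].astype(float)
    c=np.stack([(u-K[0,2])/K[0,0]*d,(v-K[1,2])/K[1,1]*d,d],-1)
    W=(c-t)@R
    W[d==0]=np.nan
    return W
def pix(p,X):
    c=np.array(p['R'])@X+np.array(p['t']);q=np.array(p['camera_matrix'])@c
    return q[:2]/q[2]
def to(pos,rot=None):
    """rows units from current to target TCP"""
    s=ctrl.read_state();R=Ro.from_euler('xyz',s['tool_rot'])
    d=R.inv().apply(np.array(pos)-s['eef_pos'])/30
    out=[d.round(2)]
    if rot is not None:
        out.append(((R.inv()*Ro.from_euler('xyz',rot)).as_rotvec(degrees=True)/6).round(2))
    return out
E
python3 - <<'E'
from h import *
s=ctrl.read_state();print({k:np.round(v,3) for k,v in s.items()})
for n in('scene','side'):
    p=shot(n,n+'0.png')
    print(n,np.round(-np.array(p['R']).T@p['t']))
    for q in['lens','mag_handle','organiser','bin_mid','bin_tab','tray','grip_b0_mid','grip_t0_mid','coil_machine','caliper','driver_grip','spring_jar']:
        for d in ctrl.search_frame(q,p)[:7]:
            e=d['extent']
            try: w=world(p,e[0],e[1]).round()
            except Exception as x: w=None
            print(q,round(d['conf'],2),np.round(e),w)
E
```

```text
pics
{'clock': np.float64(0.0), 'qpos': array([-1.371,  0.629,  0.038,  1.518, -0.027,  0.996, -0.02 ]), 'qd': array([-0.001,  0.   , -0.   , -0.002, -0.002,  0.   ,  0.   ]), 'tau': array([ 1.0000e-03, -5.6341e+01,  1.2260e+00, -1.9344e+01,  1.1000e-02,
        1.1000e-02, -0.0000e+00]), 'eef_pos': array([170.55 , 626.593, 230.39 ]), 'tool_rot': array([-3.14 , -0.   ,  2.876]), 'force': array([0.349, 0.835, 1.075]), 'torque': array([-0.032,  0.002, -0.024]), 'width': np.float64(85.339)}
scene [ 834. -280. 1455.]
lens 0.9 [375. 230.  57. 192.] [742. 141. 293.]
mag_handle 0.61 [379. 230.  58. 191.] [750. 150. 291.]
organiser 0.97 [332. 224.  64.  33.] [619. 160.  32.]
bin_mid 0.84 [329. 207.  55.  52.] [576. 192.  31.]
bin_mid 0.16 [359. 257.  18.  22.] [746. 133.  63.]
bin_tab 0.74 [331. 208.  59.  54.] [585. 194.  36.]
bin_tab 0.21 [231. 360.  31.  89.] [ 686. -319.    5.]
tray 0.82 [259. 257. 113. 107.] [531. -58.  -0.]
tray 0.7 [169. 277.  23.  17.] [ 393. -285.   18.]
grip_b0_mid 0.69 [340. 220.  18.  18.] [627. 188.  28.]
grip_b0_mid 0.54 [376. 229.  57. 188.] [742. 146. 291.]
g
[... 586 characters left out ...]
andle 0.77 [196. 214.  83. 144.] [695. 203. 299.]
organiser 0.85 [247. 315.  80.  87.] [566. 274.  50.]
bin_mid 0.61 [251. 285.  58.  40.] [591. 174.  25.]
bin_mid 0.49 [193. 212.  86. 147.] [704. 199. 301.]
bin_tab 0.79 [251. 284.  63.  43.] [590. 173.  28.]
tray 0.8 [294. 232.  77.  76.] [527. -56.   6.]
grip_b0_mid 0.57 [232. 285.  17.  17.] [634. 195.  37.]
grip_t0_mid 0.49 [349. 189.  23.   6.] [ 393. -266.   28.]
coil_machine 0.65 [241. 195.  35.  32.] [ 721. -123.   48.]
caliper 0.85 [267. 170.  30.  44.] [ 691. -311.    2.]
caliper 0.73 [252. 284.  60.  41.] [586. 174.  29.]
driver_grip 0.71 [293. 390.  28.  57.] [416. 410.  20.]
spring_jar 0.59 [204. 268.  21.  13.] [730. 162.  34.]
```

```bash
python3 - <<'E'
import cv2
a=cv2.imread('pics/scene0.png')[90:420,130:460];b=cv2.imread('pics/side0.png')[130:420,150:420]
cv2.imwrite('pics/a1.png',cv2.resize(a,(600,600),interpolation=3));cv2.imwrite('pics/b1.png',cv2.resize(b,(558,600),interpolation=3))
E
```

```text
(no output)
```

View pics/a1.png

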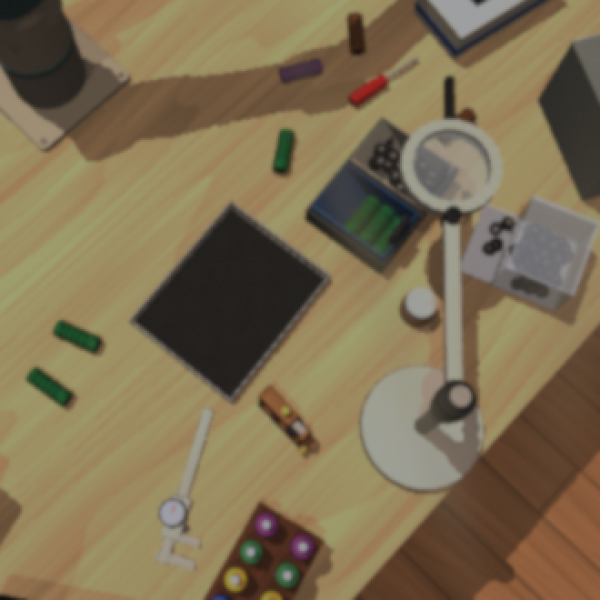

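View pics/b1.png

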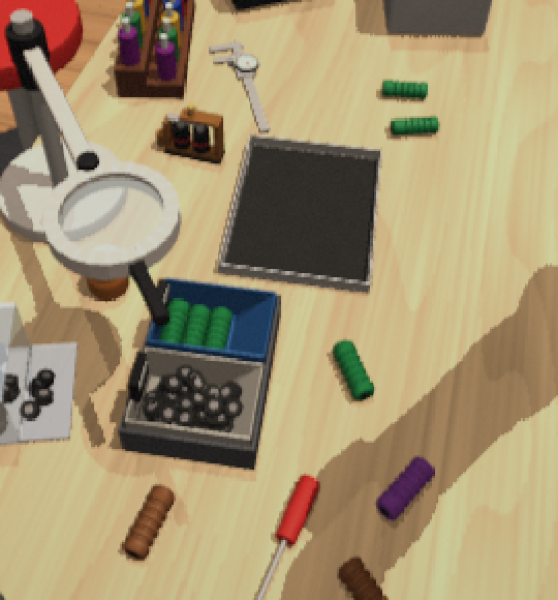

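```bash
python3 - <<'E'
from h import *
ps=[shot('scene'),shot('side')]
for n,p in zip(('scene','side'),ps):
    W=cloud(p);C=p['color'].astype(int);hsv=cv2.cvtColor(p['color'],cv2.COLOR_RGB2HSV)
    def rect(m,name,h=None):
        P=W[m];P=P[np.isfinite(P).all(1)]
        if len(P)<8: print(n,name,len(P));return
        r=cv2.minAreaRect(P[:,:2].astype(np.float32));print(n,name,len(P),np.round(r[0]),np.round(r[1]),round(r[2],1),'z',np.percentile(P[:,2],[5,50,95]).round())
    z=W[...,2];x=W[...,0];y=W[...,1]
    near=(x>350)&(x<1000)&(abs(y)<420)
    # green grips
    g=(hsv[...,0]>55)&(hsv[...,0]<85)&(hsv[...,1]>110)&near
    k,l,st,ce=cv2.connectedComponentsWithStats(g.astype(np.uint8))
    for i in range(1,k):
        if st[i,4]>15: rect(l==i,f'green{np.round(ce[i])}')
    b=(hsv[...,0]>95)&(hsv[...,0]<125)&(hsv[...,1]>110)&near&(z<120)
    rect(b&(x>400)&(y>50)&(y<350),'blue'); rect(b&(z>55)&(x<800)&(y>50)&(y<350),'bluerim')
    m=(x>400)&(x<750)&(y>60)&(y<330)&(z>42)&(z<75);rect(m,'organ z42-75')
    m=(x>380)&(x<700)&(y<90)&(y>-220)&(z>15)&(z<30);k,l,st,ce=cv2.connectedComponentsWithStats(m.astype(np.uint8));rect(m,'tray rim')
    m=(hsv[...,2]<70)&(z<12)&(x>380)&(x<700)&(y<90)&(y>-220);
    k,l,st,ce=cv2.connectedComponentsWithStats(m.astype(np.uint8));i=1+st[1:,4].argmax();rect(l==i,'mat')
    m=near&(z>260)&(z<315);k,l,st,ce=cv2.connectedComponentsWithStats(m.astype(np.uint8));
    for i in range(1,k):
        if st[i,4]>30: rect(l==i,f'mag{np.round(ce[i])}')
    m=near&(z>240)&(x>500)&(hsv[...,2]<80)
    k,l,st,ce=cv2.connectedComponentsWithStats(m.astype(np.uint8))
    for i in range(1,k):
        if st[i,4]>8: rect(l==i,f'blackhigh{np.round(ce[i])}')
    m=(x>600)&(z>315);k,l,st,ce=cv2.connectedComponentsWithStats(m.astype(np.uint8))
    for i in range(1,k):
        if st[i,4]>8: rect(l==i,f'col{np.round(ce[i])}')
E
```

```text
scene green[285. 173.] 124 [402. 185.] [18. 69.] 34.8 z [20. 26. 32.]
scene green[343. 209.] 111 [614. 216.] [35. 58.] 31.1 z [21. 31. 36.]
scene green[172. 275.] 159 [ 395. -275.] [72. 19.] 21.1 z [20. 26. 32.]
scene green[157. 302.] 162 [ 424. -358.] [72. 19.] 10.3 z [20. 27. 32.]
scene blue 91 [575. 202.] [163.  50.] 33.9 z [34. 54. 65.]
scene bluerim 43 [575. 201.] [161.  49.] 33.9 z [55. 61. 66.]
scene organ z42-75 1559 [619. 222.] [202. 271.] 87.1 z [44. 53. 65.]
scene tray rim 435 [550. -55.] [268. 261.] 6.5 z [16. 21. 27.]
scene mat 5438 [519. -56.] [201. 253.] 6.7 z [-2.  3.  9.]
scene mag[378. 209.] 3770 [720. 159.] [138. 478.] 33.7 z [284. 292. 308.]
scene blackhigh[377. 144.] 104 [593. 320.] [13. 66.] 44.5 z [289. 294. 297.]
scene blackhigh[371. 206.] 150 [683. 182.] [100.  34.] 17.5 z [274. 291. 306.]
scene blackhigh[378. 312.] 285 [878.   3.] [46. 44.] 45.4 z [267. 309. 314.]
scene col[383. 308.] 124 [877.   5.] [24. 26.] 41.9 z [321. 327. 332.]
side green[216. 142.] 39 [ 864. -288.] [24. 11.] 88.7 z [ 73. 111. 124.]
side green[234. 149.] 27 [ 807. -302.] [ 8. 19.] 11.5
[... 273 characters left out ...]
.] 34.5 z [17. 27. 31.]
side blue 1119 [579. 190.] [145. 103.] 7.1 z [14. 50. 66.]
side bluerim 420 [579. 191.] [145.  99.] 7.1 z [56. 62. 67.]
side organ z42-75 2516 [615. 245.] [244. 199.] 7.7 z [44. 53. 67.]
side tray rim 581 [553. -55.] [277. 266.] 6.6 z [16. 22. 27.]
side mat 3739 [520. -64.] [198. 242.] 6.5 z [ 3.  7. 10.]
side mag[198. 224.] 4163 [714. 165.] [138. 469.] 33.8 z [284. 295. 304.]
side blackhigh[162. 152.] 308 [860.  19.] [43. 72.] 54.8 z [248. 301. 314.]
side blackhigh[192. 208.] 70 [709. 192.] [21. 19.] 47.4 z [301. 307. 309.]
side blackhigh[222. 271.] 249 [591. 322.] [15. 72.] 42.8 z [286. 296. 298.]
side col[160. 139.] 105 [874.   7.] [26. 27.] 66.7 z [317. 329. 332.]
```

The pictures show three green grips in the blue bin, in the right bay. Three green grips lie loose at scene (172,275), (157,302) and (285,173). The brown and purple look-alikes are not meant. The pivot is at about (876,5) and the handle at about (592,321), which are 425 mm apart as they should be. Next I go to the handle.

```bash
python3 -m crank '[[[0,0,-1,0,0,0],[0,0,-1,0,0,0],[0,0,-1,0,0,0],[0,0,-1,0,0,0],[0,0,0,0,0,0.95],[0,0,0,0,0,0.95],[0,0,0,0,0,0.95],[0,0,0,0,0,0.95],[0,0,0,0,0,0.95],[0,0,0,0,0,0.95]]]' -1
python3 -m crank '[[[-1,0.2,0,0,0,0],[-1,0.2,0,0,0,0],[-1,0.2,0,0,0,0],[-1,0.2,0,0,0,0],[-1,0.2,0,0,0,0],[-1,0.2,0,0,0,0],[-1,0.2,0,0,0,0],[-1,0.2,0,0,0,0],[-1,0.2,0,0,0,0],[-1,0.2,0,0,0,0],[-1,0.2,0,0,0,0],[-1,0.2,0,0,0,0]]]'
python3 - <<'E'
from h import *
s=ctrl.read_state();print(s['qpos'].round(3) if hasattr(s['qpos'],'round') else s['qpos'])
print(to([592,321,340],[np.pi,0,np.radians(132)]))
E
```

```text
clock: 2.23
eef_pos: [170.8, 626.8, 357.8]
tool_rot: [-3.141, -0.001, 2.253]
force: [-0.4, 0.0, -0.3]
width: 85.2
clock: 3.23
eef_pos: [455.5, 391.0, 355.0]
tool_rot: [-3.14, -0.008, 2.269]
force: [-0.0, -0.8, -0.0]
width: 85.5
[-0.911  0.458  0.253  1.488 -0.127  1.213  0.061]
[array([-4.72,  1.99,  0.46]), array([-0.01, -0.08, -0.34])]
```

```bash
python3 -m crank '[[[-0.95,0.4,0,0,0,0],[-0.95,0.4,0,0,0,0],[-0.95,0.4,0,0,0,0],[-0.95,0.4,0,0,0,-0.2],[-0.92,0.4,0.2,0,0,-0.15],[0,0,0.3,0,0,0],[0,0,0,0,0,0]]]'
python3 - <<'E'
from h import *
print(ctrl.read_state()['qpos'])
p=shot('wrist','w1.png');print(to([592,321,268],[np.pi,0,np.radians(132)]))
W=cloud(p);C=p['color'].max(-1);m=(C<70)&(W[...,2]>285)&(W[...,2]<305)
k,l,st,ce=cv2.connectedComponentsWithStats(m.astype(np.uint8))
for i in range(1,k):
    if st[i,4]>200:
        P=W[l==i];print(ce[i],st[i],cv2.minAreaRect(P[:,:2].astype(np.float32)),np.median(P[:,2]))
E
```

```text
clock: 3.82
eef_pos: [604.9, 308.6, 338.7]
tool_rot: [3.141, -0.003, 2.296]
force: [-1.3, 1.2, -1.6]
width: 85.4
[-0.6487798   0.60489431  0.25730443  1.2761573  -0.15443955  1.27993829
  0.33416549]
[array([ 0.63, -0.05,  2.38]), array([ 0.01, -0.01, -0.08])]
[273.21256367 200.46791171] [ 260  140   28  121 2945] ((589.9943237304688, 321.2642822265625), (15.82509994506836, 71.55612182617188), 42.143531799316406) 294.2243357104346
```

```bash
python3 -m crank '[[[0.68,-0.1,0,0,0,0],[0,0,0.8,0,0,0],[0,0,0.8,0,0,0],[0,0,0.75,0,0,0],[0,0,0,0,0,0]]]'
python3 -m crank '[[[0,0,0,0,0,0],[0,0,0,0,0,0],[0,0,0,0,0,0],[0,0,0,0,0,0],[0,0,0,0,0,0],[0,0,0,0,0,0],[0,0,0,0,0,0],[0,0,0,0,0,0]]]' 1
```

```text
clock: 4.28
eef_pos: [586.8, 326.6, 271.4]
tool_rot: [3.133, -0.002, 2.3]
force: [-0.4, 0.2, 0.1]
width: 85.3
clock: 4.95
eef_pos: [586.5, 330.4, 278.5]
tool_rot: [3.126, -0.003, 2.303]
force: [-0.9, 2.0, -1.4]
width: 12.4
```

```bash
python3 -m crank '[[[-0.03,-0.9,0.1,0,0,-0.6],[-0.03,-0.9,0.05,0,0,-0.6],[-0.03,-0.9,0.05,0,0,-0.6],[-0.03,-0.9,0,0,0,-0.6],[-0.03,-0.9,0,0,0,-0.6],[-0.03,-0.9,0,0,0,-0.6]]]'
python3 - <<'E'
from h import *
s=ctrl.read_state();d=np.array(s['eef_pos'])[:2]-[876,5];print(s['qpos'].round(2),np.hypot(*d),np.degrees(np.arctan2(d[1],d[0])),np.degrees(s['tool_rot'][2]))
E
```

```text
clock: 5.45
eef_pos: [492.2, 210.9, 278.4]
tool_rot: [3.096, 0.009, 2.688]
force: [-0.5, -0.1, 6.8]
width: 12.4
[-0.55  0.39  0.15  1.82 -0.1   0.9   0.76] 435.5671559044238 151.78611032113423 154.00222941524544
```

```bash
python3 -m crank '[[[-0.03,-0.9,0.02,0,0,-0.56],[-0.03,-0.9,0.02,0,0,-0.56],[-0.03,-0.9,0.02,0.05,0,-0.56],[-0.03,-0.9,0.02,0.05,0,-0.56],[-0.03,-0.9,0.02,0.05,0,-0.56],[-0.03,-0.9,0.02,0.05,0,-0.56],[-0.03,-0.9,0.02,0.05,0,-0.56],[-0.03,-0.9,0.02,0.05,0,-0.56],[-0.03,-0.9,0.02,0,0,-0.56],[-0.03,-0.9,0.02,0,0,-0.56]]]'
python3 - <<'E'
from h import *
s=ctrl.read_state();d=np.array(s['eef_pos'])[:2]-[876,5];print(s['qpos'].round(2),np.hypot(*d),np.degrees(np.arctan2(d[1],d[0]))%360,np.degrees(s['tool_rot'][2])%360)
E
```

```text
clock: 6.28
eef_pos: [445.9, -56.5, 278.3]
tool_rot: [3.123, 0.035, -2.991]
force: [2.5, 2.9, 1.2]
width: 12.4
[ 0.01  0.27  0.1   2.01 -0.07  0.84  1.87] 434.47053490063576 188.1361608316303 188.60235087892173
```

```bash
python3 -m crank '[[[0,0,0,0,0,0],[0,0,0,0,0,0],[0,0,0,0,0,0],[0,0,0,0,0,0],[0,0,-0.8,0,0,0],[0,0,-0.8,0,0,0],[0,0,-0.5,0,0,0]]]' -1
python3 -m crank '[[[0,0,0,0,0,1],[0,0,0,0,0,1],[0,0,0,0,0,1],[0,0,0,0,0,1],[0,0,0,0,0,1],[0,0,0,0,0,1],[0,0,0,0,0,1],[0,0,0,0,0,1],[0,0,0,0,0,1],[0,0,0,0,0,1],[0,0,0,0,0,1],[0,0,0,0,0,1]]]'
python3 -m crank '[[[0,0,0,0,0,1],[0,0,0,0,0,1],[0,0,0,0,0,1],[0,0,0,0,0,1],[0,0,0,0,0,1],[0,0,0,0,0,1],[0,0,0,0,0,1],[0,0,0,0,0,1],[0,0,0,0,0,1],[0,0,0,0,0,1],[0,0,0,0,0,1],[0,0,0,0,0,1]]]'
python3 -m crank '[[[0,0,0,0,0,1],[0,0,0,0,0,1],[0,0,0,0,0,1],[0,0,0,0,0,1],[0,0,0,0,0,1],[0,0,0,0,0,1],[0,0,0,0,0,0]]]'
python3 - <<'E'
from h import *
s=ctrl.read_state();print(s['qpos'].round(2))
p=shot('wrist','w2.png')
W=cloud(p);C=p['color'].max(-1);m=(C<70)&(W[...,2]>280)&(W[...,2]<305)
k,l,st,ce=cv2.connectedComponentsWithStats(m.astype(np.uint8))
for i in range(1,k):
    if st[i,4]>200:
        P=W[l==i];r=cv2.minAreaRect(P[:,:2].astype(np.float32));print(ce[i],r,np.median(P[:,2]))
        print(to([*r[0],268],[np.pi,0,np.radians(8.3)]))
E
```

```text
clock: 6.87
eef_pos: [442.7, -61.7, 341.7]
tool_rot: [3.125, 0.031, -2.997]
force: [1.5, 0.3, -0.1]
width: 85.3
clock: 7.87
eef_pos: [445.4, -45.5, 346.5]
tool_rot: [3.097, -0.008, 1.996]
force: [1.3, -0.5, -0.3]
width: 85.2
clock: 8.87
eef_pos: [444.8, -28.3, 346.1]
tool_rot: [-3.141, -0.046, 0.702]
force: [-0.1, -0.2, 0.3]
width: 85.1
clock: 9.45
eef_pos: [444.2, -18.3, 345.8]
tool_rot: [-3.11, -0.035, 0.053]
force: [0.2, 0.3, -0.4]
width: 85.2
[-0.49  0.21  0.61  1.92 -0.18  1.02 -1.32]
[442.93862816  35.99277978] ((554.912841796875, -97.2292709350586), (4.785299301147461, 43.99789047241211), 85.98030853271484) 293.88774579312195
[array([3.44, 2.93, 2.62]), array([-0.29, -0.35, -0.82])]
[353.92650823 215.66032907] ((455.20501708984375, -62.97611618041992), (68.87977600097656, 16.316823959350586), 8.846192359924316) 294.20925254156964
[array([0.19, 1.6 , 2.55]), array([-0.29, -0.35, -0.82])]
```

```bash
python3 -m crank '[[[0.1,0.8,0,-0.15,-0.2,-0.5],[0.1,0.8,0,-0.15,-0.15,-0.45],[0,0,0.9,0,0,0],[0,0,0.9,0,0,0],[0,0,0.85,0,0,0],[0,0,0,0,0,0]]]'
python3 -m crank '[[[0,0,0,0,0,0],[0,0,0,0,0,0],[0,0,0,0,0,0],[0,0,0,0,0,0],[0,0,0,0,0,0],[0,0,0,0,0,0]]]' 1
```

```text
clock: 10.0
eef_pos: [457.5, -62.4, 264.3]
tool_rot: [3.14, -0.005, 0.195]
force: [-1.1, -0.4, -0.1]
width: 85.3
clock: 10.5
eef_pos: [460.1, -61.5, 269.0]
tool_rot: [3.139, -0.011, 0.203]
force: [-2.8, -0.1, 0.1]
width: 13.5
```

```bash
python3 -m crank '[[[0.03,0.9,0,0,0,-0.55],[0.03,0.9,0,0,0,-0.58],[0.03,0.9,0,0,0,-0.6],[0.03,0.9,0,0,0,-0.6],[0.03,0.9,0,0,0,-0.6],[0.03,0.9,0,0,0,-0.6],[0.03,0.9,0,0,0,-0.6],[0.03,0.9,0,0,0,-0.6],[0.03,0.9,0,0,0,-0.6],[0.03,0.9,0,0,0,-0.6],[0.03,0.9,0,0,0,-0.6],[0.03,0.9,0,0,0,-0.6]]]'
python3 - <<'E'
from h import *
s=ctrl.read_state();d=np.array(s['eef_pos'])[:2]-[876,5];print(s['qpos'].round(2),np.hypot(*d),np.degrees(np.arctan2(d[1],d[0]))%360,np.degrees(s['tool_rot'][2])%360)
E
```

```text
clock: 11.5
eef_pos: [627.3, -333.0, 269.1]
tool_rot: [-3.132, -0.013, 0.961]
force: [-1.1, 2.0, 0.9]
width: 13.0
[ 0.29  0.72  0.32  1.27 -0.24  1.2   0.02] 419.682053753677 233.65083337060744 55.075971474017386
```

```bash
python3 -m crank '[[[0,0,0,0,0,0],[0,0,0,0,0,0],[0,0,0,0,0,0],[0,0,0,0,0,0],[0,0,-0.9,0,0,0],[0,0,-0.9,0,0,0],[0,0,-0.9,0,0,0],[0,0,0,0,0,0]]]' -1
cat > fk.py <<'E'
from h import *
from scipy.optimize import least_squares
import itertools,json
S=[([-1.371,.629,.038,1.518,-.027,.996,-.02],[170.55,626.6,230.4],[-3.14,0,2.876]),
([-.911,.458,.253,1.488,-.127,1.213,.061],[455.5,391,355],[-3.14,-.008,2.269]),
([-.6488,.6049,.2573,1.2762,-.1544,1.2799,.3342],[604.9,308.6,338.7],[3.141,-.003,2.296]),
([.01,.27,.10,2.01,-.07,.84,1.87],[445.9,-56.5,278.3],[3.123,.035,-2.991]),
([-.55,.39,.15,1.82,-.1,.9,.76],[492.2,210.9,278.4],[3.096,.009,2.688]),
([-.49,.21,.61,1.92,-.18,1.02,-1.32],[444.2,-18.3,345.8],[-3.11,-.035,.053]),
([.29,.72,.32,1.27,-.24,1.2,.02],[627.3,-333,269.1],[-3.132,-.013,.961])]
def fk(q,P,s):
    c,h,a,b,t,e1,e2,c7=P[:8]
    z=lambda x:Ro.from_euler('z',x); y=lambda x:Ro.from_euler('y',x)
    R=z(c+s[0]*q[0])*y(q[1]);p=np.array([0,0,h])+R.apply([e1,0,a])
    R=R*z(s[1]*q[2])*y(q[3]);p=p+R.apply([e2,0,b])
    R=R*z(s[2]*q[4])*y(q[5]);p=p+R.apply([0,0,t])
    return p,R*z(c7+s[3]*q[6])
def res(P,s):
    o=[]
    for q,p,r in S:
        pp,R=fk(q,P,s);o+=list((pp-p)/10);o+=list((R.inv()*Ro.from_euler('xyz',r)).as_rotvec()*10)
    return np.array(o)
if __name__=='__main__':
    best=None
    for s in itertools.product([1,-1],repeat=4):
        for c in (0,1.5,3,-1.5):
          for c7 in(0,1.5,3,-1.5):
            r=least_squares(res,[c,330,400,400,200,0,0,c7],args=(s,))
            if best is None or r.cost<best[0]: best=(r.cost,r.x.tolist(),s)
    print(best[0],np.round(best[1],3),best[2]);print(np.round(res(np.array(best[1]),best[2]).reshape(-1,6),2))
    json.dump(best,open('fk.json','w'))
E
python3 fk.py
```

```text
clock: 12.17
eef_pos: [626.3, -333.4, 351.1]
tool_rot: [-3.128, -0.011, 0.961]
force: [-0.1, -0.9, 1.4]
width: 85.4
Still running in the background as job /tmp/bash_jobs.1000/17c3a5258e53 (pid 793). You'll get a notice when it ends.
```

```bash
kill -- -$(cat /tmp/bash_jobs.1000/17c3a5258e53/pid); export OMP_NUM_THREADS=1; timeout 100 python3 - <<'E'
import time;t0=time.time()
from fk import *
best=None
for s in [(-1,-1,-1,-1),(-1,1,-1,-1),(-1,-1,1,-1),(-1,1,1,-1),(-1,-1,-1,1),(-1,1,-1,1),(-1,-1,1,1),(-1,1,1,1)]:
    for c7 in(1.57,-1.57):
        r=least_squares(res,[0,330,400,400,200,0,0,c7],args=(s,),max_nfev=25)
        if best is None or r.cost<best[0]: best=(r.cost,r.x.tolist(),s)
print(time.time()-t0,best[0],np.round(best[1],3),best[2]);print(np.round(res(np.array(best[1]),best[2]).reshape(-1,6),2))
json.dump(best,open('fk.json','w'))
E
```

```text
4.535603284835815 0.2572175613959408 [-4.50000e-02  2.15506e+02  5.49985e+02  3.82371e+02  2.29603e+02
  8.46000e-01 -1.26530e+01  1.52500e+00] (-1, -1, -1, -1)
[[ 0.11  0.19  0.22  0.01 -0.    0.01]
 [-0.01  0.08  0.08  0.   -0.    0.02]
 [-0.01 -0.24  0.12 -0.    0.    0.01]
 [ 0.21  0.21 -0.14 -0.01 -0.04 -0.03]
 [-0.34 -0.01 -0.03 -0.03  0.01 -0.05]
 [-0.03  0.13 -0.04  0.06 -0.07 -0.01]
 [-0.04 -0.13 -0.22 -0.03 -0.01  0.05]]
```

```bash
export OMP_NUM_THREADS=1; cat > ik.py <<'E'
from fk import *
_,P,s=json.load(open('fk.json'));P=np.array(P)
lo=np.array([-3.06,-.37,-1.25,.18,-1.1,.23,-2.94]);hi=np.array([3.06,2.12,1.32,2.47,4.24,1.98,2.94])
def ik(q0,pos,R,reg=.02):
    def f(q):
        p,Q=fk(q,P,s);return np.r_[(p-pos)/10,(Q.inv()*R).as_rotvec()*10,reg*(q-q0)]
    r=least_squares(f,np.clip(q0,lo+1e-3,hi-1e-3),bounds=(lo,hi),max_nfev=30)
    return r.x,np.abs(f(r.x)[:6]).max()
def Rbin(psi,tip,flip): # tool orientation holding bin of heading psi tipped by tip
    B=Ro.from_euler('z',psi)*Ro.from_euler('y',-tip)
    return B*Ro.from_euler('x',np.pi)*Ro.from_euler('z',np.pi/2 if flip>0 else -np.pi/2)
G=np.array([65.5,0,53.0]) # grasp pt rel bin mid
def tcp(mid,psi,tip,flip):
    B=Ro.from_euler('z',psi)*Ro.from_euler('y',-tip);R=Rbin(psi,tip,flip)
    return mid+B.apply(G)+R.apply([0,0,19]),R
def midlip(lip,psi,tip):
    return lip-(Ro.from_euler('z',psi)*Ro.from_euler('y',-tip)).apply([-72.5,0,30])
E
timeout 300 python3 - <<'E'
from ik import *
a=np.radians(7.1)
q0=np.array([-.3,.6,0,1.5,0,1.0,0])
T=np.array([519.5,-58,0])
for flip in(1,-1):
    p,R=tcp(np.array([579,191,34+110]),a,0,flip);qs=q0.copy();qs[6]=-0.2 if flip>0 else 2.9
    qs,e=ik(qs,p,R);print('start',flip,qs.round(2),e.round(2), R.as_euler('xyz').round(2))
    for deg in (0,45,90,135,-45,-90,-135):
        psi=np.radians(deg);q=qs.copy();bad=None
        off=np.array([np.cos(psi),np.sin(psi),0])
        for i in range(1,9):
            f=i/8
            lip=T+off*40+[0,0,75];m=(1-f)*np.array([579,191,144])+f*midlip(lip,psi,0)
            p,R=tcp(m,a+f*(psi-a),0,flip);q,e=ik(q,p,R)
        e0=e;qt=q
        worst=0
        for i in range(1,13):
            tip=np.radians(95)*i/12;lip=T+off*40+[0,0,75-25*i/12]
            p,R=tcp(midlip(lip,psi,tip),psi,tip,flip);q,e=ik(q,p,R)
            if e>.3 and bad is None: bad=np.degrees(tip)
        print(flip,deg,'lvl',round(e0,2),'tip fail at',bad,round(e,2),q.round(2))
E
```

```text
start 1 [-0.81  0.89  0.92  1.5  -0.75  1.13 -2.76] 0.0 [ 3.14  0.   -1.45]
1 0 lvl 0.0 tip fail at 31.66666666666667 9.09 [ 1.2   1.2  -1.25  2.13 -1.1   0.23 -0.73]
1 45 lvl 0.0 tip fail at 47.5 2.74 [ 1.18  1.4  -1.25  2.11 -1.1   0.46 -0.45]
1 90 lvl 0.0 tip fail at None 0.0 [ 0.54  0.97 -0.18  1.86 -1.1   1.67 -0.39]
1 135 lvl 0.0 tip fail at None 0.0 [ 0.49  1.11 -0.44  1.52 -0.5   1.98 -0.65]
1 -45 lvl 0.0 tip fail at 39.583333333333336 8.34 [-0.96  0.99  1.32  2.14 -1.1   0.23 -2.94]
1 -90 lvl 3.5 tip fail at 7.916666666666668 7.17 [-0.94  1.01  1.32  2.17 -1.1   0.23 -2.94]
1 -135 lvl 7.27 tip fail at 7.916666666666668 12.67 [-0.94  1.03  1.32  2.21 -1.1   0.23 -2.94]
start -1 [-0.65  0.78  0.56  1.5  -0.46  0.99  0.16] 0.0 [3.14 0.   1.69]
-1 0 lvl 0.0 tip fail at 31.66666666666667 9.09 [ 1.2   1.2  -1.25  2.13 -1.1   0.23  2.41]
-1 45 lvl 0.0 tip fail at 47.5 2.74 [ 1.18  1.4  -1.25  2.11 -1.1   0.46  2.69]
-1 90 lvl 0.0 tip fail at None 0.0 [ 0.86  1.11 -0.72  1.86 -0.89  1.29  2.51]
-1 135 lvl 0.0 tip fail at None 0.0 [ 0.59  1.16 -0.65  1.52 -0.44  1.91  2.34]
-1 -45 lvl 0.0 tip fail at 39.583333333333336 3.87 [-1.08  1.43  1.32  2.16  1.35  0.31 -2.94]
-1 -90 lvl 0.0 tip fail at None 0.0 [-1.01  1.47  1.32  1.98  0.51  0.67 -2.19]
-1 -135 lvl 0.0 tip fail at None 0.0 [-0.76  1.49  1.32  1.6   0.18  1.52 -1.87]
```

```bash
python3 -m crank '[[[0,0,0.9,0,0,0],[0,0,0.9,0,0,0],[0,0,0.8,0,0,0],[0,0,0,0,0,0]]]'
python3 -m crank '[[[0,0,0,0,0,0],[0,0,0,0,0,0],[0,0,0,0,0,0],[0,0,0,0,0,0],[0,0,0,0,0,0],[0.03,0.8,0,0,0,-0.55],[0.03,0.8,0,0,0,-0.55],[0.03,0.8,0,0,0,-0.55],[0.03,0.8,0,0,0,-0.55],[0,0,0,0,0,0]]]' 1
python3 -m crank '[[[0,0,0,0,0,0],[0,0,0,0,0,0],[0,0,0,0,0,0],[0,0,0,0,0,0],[0,0,-0.9,0,0,0],[0,0,-0.9,0,0,0],[0,0,-0.9,0,0,0],[0,0,0,0,0,0]]]' -1
python3 - <<'E'
from h import *
print(ctrl.read_state()['qpos'].round(2))
p=shot('side','s2.png')
W=cloud(p);z=W[...,2];m=(z>275)&(z<300)&(W[...,0]>500)&(W[...,0]<1000)&(W[...,1]<-120)&(p['color'].min(-1)>110)
P=W[m];print(len(P),np.percentile(P[:,:2],[2,50,98],axis=0).round())
print(to([640,201,330],[np.pi,0,np.radians(97)]))
E
```

```text
clock: 12.5
eef_pos: [626.5, -330.1, 278.2]
tool_rot: [-3.139, -0.014, 0.962]
force: [-0.4, 0.8, -1.5]
width: 85.4
clock: 13.33
eef_pos: [710.2, -376.1, 284.5]
tool_rot: [-3.141, -0.013, 1.196]
force: [2.8, 1.1, 0.3]
width: 11.9
clock: 14.0
eef_pos: [707.1, -376.3, 368.6]
tool_rot: [-3.135, -0.012, 1.194]
force: [0.7, -0.6, 1.6]
width: 85.6
[ 0.38  0.86  0.27  0.68 -0.21  1.62  0.17]
716 [[ 704. -337.]
 [ 766. -276.]
 [ 817. -128.]]
[array([17.05, -9.13,  1.51]), array([-0.05, -0.14, -4.77])]
```

```bash
python3 -m crank '[[[0,0,0,0,0,-0.95],[0,0,0,0,0,-0.95],[0,0,0,0,0,-0.95],[0,0,0,0,0,-0.95],[0,0,0,0,0,-0.95]]]'
python3 -m crank '[[[1,0,0,0,0,0],[1,0,0,0,0,0],[1,0,0,0,0,0],[1,0,0,0,0,0],[1,0,0,0,0,0],[1,0,0,0,0,0],[1,0,0,0,0,0],[1,0,0,0,0,0],[1,0,0,0,0,0],[1,0,0,0,0,0],[1,0,0,0,0,0],[1,0,0,0,0,0]]]'
python3 -m crank '[[[1,0,0,0,0,0],[1,0,0,0,0,0],[1,0,0,0,0,0],[0.8,0,0.5,0,0,0],[0.7,0,1,0,0,0],[0,0,1,0,0,0],[0,0,1,0,0,0],[0,0,0.5,0,0,0]]]'
python3 - <<'E'
from h import *
print(ctrl.read_state()['qpos'].round(2))
p=shot('wrist','w3.png');q=shot('scene','s3.png')
for n,p in(('w',p),('s',q)):
    for c in('bin_tab','bin_mid','grip_b0_mid'):
        for d in ctrl.search_frame(c,p)[:3]:
            e=d['extent'];print(n,c,round(d['conf'],2),np.round(e),world(p,e[0],e[1]).round())
    W=cloud(p);C=p['color'];hsv=cv2.cvtColor(C,cv2.COLOR_RGB2HSV);z=W[...,2]
    b=(hsv[...,0]>95)&(hsv[...,0]<125)&(hsv[...,1]>110)&(z>55)&(z<75)
    r=cv2.minAreaRect(W[b][:,:2].astype(np.float32));print('rim',r,np.median(W[b][:,2]))
    m=(hsv[...,2]<80)&(z>75)&(z<110)&(abs(W[...,0]-640)<50)&(abs(W[...,1]-200)<60)
    if m.sum()>8: print('tab',m.sum(),cv2.minAreaRect(W[m][:,:2].astype(np.float32)),np.percentile(W[m][:,2],90))
print(to([644,199,170],[np.pi,0,np.radians(97.1)]))
E
```

```text
clock: 14.47
eef_pos: [704.1, -374.3, 364.7]
tool_rot: [-3.136, -0.018, 1.711]
force: [-0.9, 0.1, -0.5]
width: 85.6
clock: 15.47
eef_pos: [636.9, -9.2, 358.0]
tool_rot: [-3.112, -0.021, 1.703]
force: [1.3, -0.3, 0.1]
width: 85.5
clock: 16.13
eef_pos: [604.8, 147.3, 238.5]
tool_rot: [-3.115, -0.029, 1.721]
force: [-0.2, 0.5, 0.7]
width: 85.4
[-0.34  0.6   0.12  1.57 -0.11  1.01 -0.03]
w bin_tab 0.68 [265. 145. 166. 111.] [579. 191.  36.]
w bin_mid 0.79 [265. 144. 168. 108.] [580. 192.  36.]
w grip_b0_mid 0.6 [317. 149.  32.  72.] [632. 194.  35.]
rim ((663.81640625, 218.9473876953125), (325.7356262207031, 131.6574249267578), 7.734953880310059) 63.06295203044461
tab 757 ((641.90869140625, 198.84474182128906), (12.659990310668945, 43.32370376586914), 6.786292552947998) 100.31772289312163
s bin_tab 0.91 [330. 212.  54.  42.] [588. 186.  28.]
s bin_mid 0.89 [328. 212.  52.  46.] [587. 179.  32.]
s bin_mid 0.41 [259. 258. 113. 108.] [532. -61.   5.]
s grip_b0_mid 0.49 [342. 220.  18.  21.] [634. 188.  37.]
rim ((832.46044921875, -375.1917724609375), (0.0, 0.0), 0.0) 74.57066361173555
tab 72 ((646.8203735351562, 196.0378875732422), (12.089715003967285, 42.3116455078125), 6.442807674407959) 101.14173945771458
[array([1.52, 1.44, 2.49]), array([-0.17, -0.27,  0.22])]
```

View pics/w3.png

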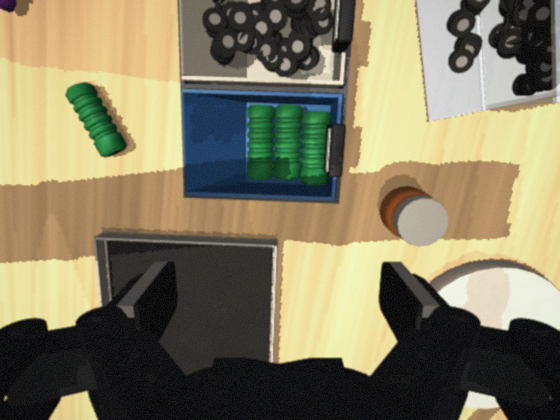

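```bash
python3 -m crank '[[[0.75,0.7,0,-0.17,-0.27,0.25],[0.75,0.7,0.5,0,0,0],[0,0,0.8,0,0,0],[0,0,0.8,0,0,0],[0,0,0.8,0,0,0],[0,0,0,0,0,0]]]' 0
python3 - <<'E'
from h import *
print(to([642.5,199,67],[np.pi,0,np.radians(97)]))
E
```

```text
clock: 17.03
eef_pos: [654.0, 196.6, 164.1]
tool_rot: [3.122, -0.002, 1.685]
force: [-0.9, -0.3, -0.7]
width: 43.1
[array([ 0.12, -0.44,  3.23]), array([ 0.19, -0.02, -0.08])]
```

```bash
python3 -m crank '[[[0.12,-0.4,0,0.15,0,-0.08],[0,0,0.8,0,0,0],[0,0,0.8,0,0,0],[0,0,0.6,0,0,0],[0,0,0,0,0,0]]]'
python3 - <<'E'
from h import *
print(to([642.5,199,68],[np.pi,0,np.radians(97)]))
E
```

```text
clock: 17.45
eef_pos: [644.5, 200.2, 106.2]
tool_rot: [3.129, -0.005, 1.694]
force: [-0.9, -0.3, 0.3]
width: 42.6
[array([-0.04, -0.09,  1.27]), array([ 0.12, -0.05,  0.01])]
```

```bash
python3 -m crank '[[[0,-0.08,0.6,0.1,-0.05,0],[0,0,0.6,0,0,0],[0,0,0,0,0,0]]]'
python3 -m crank '[[[0,0,0.05,0,0,0],[0,0,0,0,0,0],[0,0,0,0,0,0],[0,0,0,0,0,0],[0,0,0,0,0,0],[0,0,0,0,0,0]]]' 1
python3 -m crank '[[[0,0,-0.3,0,0,0],[0,0,-0.5,0,0,0],[0,0,-0.5,0,0,0],[0,0,0,0,0,0]]]'
python3 - <<'E'
from h import *
print(to([642.5,199,68],[np.pi,0,np.radians(97)]))
p=shot('side','s4.png')
E
```

```text
clock: 17.7
eef_pos: [645.2, 201.0, 77.1]
tool_rot: [3.132, -0.002, 1.694]
force: [-0.4, -0.7, -0.2]
width: 42.7
clock: 18.2
eef_pos: [645.5, 201.5, 82.9]
tool_rot: [3.13, -0.003, 1.693]
force: [-0.6, 0.9, -3.7]
width: 10.4
clock: 18.53
eef_pos: [645.7, 201.1, 124.3]
tool_rot: [3.129, -0.003, 1.693]
force: [-1.5, -0.4, -1.2]
width: 10.6
[array([-0.06, -0.14,  1.87]), array([ 0.12, -0.03,  0.  ])]
```

```bash
python3 - <<'E'
import cv2
b=cv2.imread('pics/s4.png')[200:380,150:350];cv2.imwrite('pics/c4.png',cv2.resize(b,(666,600),interpolation=3))
E
```

```text
(no output)
```

View pics/c4.png

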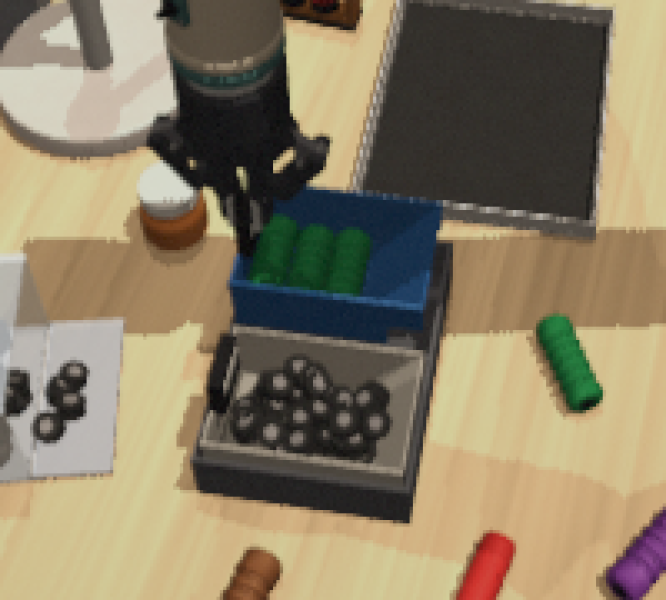

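```bash
python3 -m crank '[[[0,0,0.5,0,0,0],[0,0,0.5,0,0,0],[0,0,0.35,0,0,0],[0,0,0.1,0,0,0]]]'
python3 -m crank '[[[0,0,0,0,0,0],[0,0,0,0,0,0],[0,0,0.3,0,0,0],[0,0,0.3,0,0,0],[0,0,0.1,0,0,0]]]' 0
python3 - <<'E'
from h import *
print(to([644.5,200,66],[np.pi,0,np.radians(97)]))
E
```

```text
clock: 18.92
eef_pos: [645.7, 201.6, 80.3]
tool_rot: [3.129, -0.004, 1.693]
force: [-7.7, -2.0, 38.1]
width: 10.4
clock: 19.33
eef_pos: [649.3, 202.0, 57.1]
tool_rot: [3.123, -0.004, 1.693]
force: [-0.5, -0.1, -0.8]
width: 42.7
[array([-0.05, -0.16, -0.3 ]), array([ 0.18, -0.04,  0.  ])]
```

```bash
python3 -m crank '[[[-0.03,-0.14,-0.2,0.17,0,0],[0,0,0,0,0,0]]]'
python3 -m crank '[[[0,0,0,0,0,0],[0,0,0.02,0,0,0],[0,0,0.02,0,0,0],[0,0,0.02,0,0,0],[0,0,0,0,0,0],[0,0,0,0,0,0]]]' 1
python3 -m crank '[[[0,0,-0.3,0,0,0],[0,0,-0.5,0,0,0],[0,0,-0.6,0,0,0],[0,0,-0.6,0,0,0],[0,0,-0.6,0,0,0],[0,0,-0.6,0,0,0],[0,0,-0.3,0,0,0],[0,0,0,0,0,0],[0,0,0,0,0,0]]]'
timeout 200 python3 - <<'E'
from ik import *
s=ctrl.read_state();print(s['qpos'].round(3))
p=shot('side','s5.png')
W=cloud(p);hsv=cv2.cvtColor(p['color'],cv2.COLOR_RGB2HSV)
b=(hsv[...,0]>95)&(hsv[...,0]<125)&(hsv[...,1]>110)&(abs(W[...,0]-580)<120)&(abs(W[...,1]-190)<90)&(W[...,2]>60)
P=W[b];print(len(P));e=P-P.mean(0);c=np.array([np.cos(.124),np.sin(.124),0]);x=P@c
for a,bb in((0,15),(85,100)):
    l,h=np.percentile(x,[a,bb]);k=(x>=l)&(x<=h);print(x[k].mean().round(),np.percentile(P[k][:,2],[2,50,98]).round())
E
```

```text
clock: 19.5
eef_pos: [643.7, 200.1, 59.7]
tool_rot: [-3.138, -0.003, 1.693]
force: [-0.0, -0.7, 0.2]
width: 42.7
clock: 20.0
eef_pos: [644.4, 200.2, 57.3]
tool_rot: [-3.14, -0.003, 1.693]
force: [-0.3, 0.1, 0.4]
width: 11.3
clock: 20.75
eef_pos: [640.2, 199.1, 163.0]
tool_rot: [-3.13, -0.001, 1.694]
force: [-0.0, 0.3, -4.0]
width: 11.5
[-0.413  0.739  0.127  1.511 -0.112  0.91  -0.126]
1666
531.0 [146. 167. 174.]
649.0 [114. 145. 174.]
```

```bash
python3 - <<'E'
import cv2
b=cv2.imread('pics/s5.png')[180:360,150:350];cv2.imwrite('pics/c5.png',cv2.resize(b,(500,450),interpolation=3))
E
```

```text
(no output)
```

View pics/c5.png

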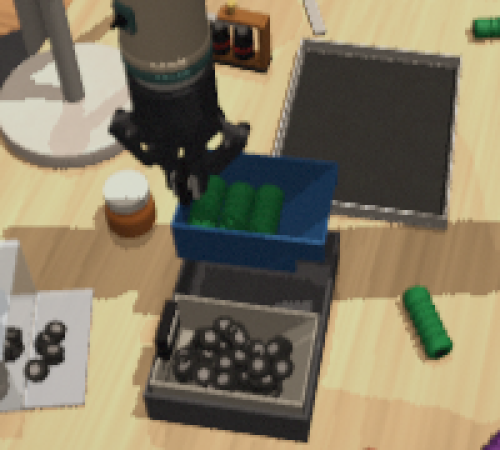

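```bash
sed -i 's/G=np.array(\[65.5,0,53.0\])/G=np.array([65.5,0,42.0])/' ik.py; timeout 300 python3 - <<'E'
from ik import *
st=ctrl.read_state();q=np.array(st['qpos']);print('fk',fk(q,P,s)[0].round(1),np.round(st['eef_pos'],1))
psi=np.radians(96.6);u=np.array([np.cos(psi),np.sin(psi),0]);T=np.array([519.5,-58,0])
m0=np.array([575,191,150.]);a=np.radians(7)
lip=T+60*u+[0,0,130];m1=midlip(lip,psi,0)
for i in range(1,11):
    f=i/10;p,R=tcp((1-f)*m0+f*m1,a+f*(psi-a),0,-1);q,e=ik(q,p,R)
print('A tcp',p.round(1),R.as_euler('xyz').round(3),e,q.round(2))
for i in range(1,17):
    th=np.radians(6*i);lip=T+60*u+[0,0,130-5*i]
    p,R=tcp(midlip(lip,psi,th),psi,th,-1);q,e=ik(q,p,R)
    if i%4==0: print(6*i,p.round(),e.round(2),q.round(2))
c,R=p,R
# wrist point
print('wrist',(p-R.apply([0,0,229])).round())
p,R=tcp(m1,psi,0,-1);print(to(p,R.as_euler('xyz')))
E
```

```text
fk [643.6 197.9 163.3] [640.1 199.1 162.7]
A tcp [496.7 138.7 123. ] [-3.142  0.    -3.026] 6.399592253265215e-06 [-0.11  0.61 -0.31  2.01  0.32  0.58  1.05]
24 [498. 130. 160.] 0.0 [ 0.37  0.67 -0.75  2.01  0.03  0.57  1.41]
48 [501.  98. 188.] 0.0 [ 0.7   0.85 -1.01  1.99 -0.24  0.66  1.75]
72 [507.  51. 199.] 0.0 [ 0.89  1.1  -1.14  1.93 -0.4   0.83  1.97]
96 [513.  -6. 188.] 0.0 [ 0.99  1.39 -1.2   1.85 -0.48  1.04  2.08]
wrist [ 540. -232.  164.]
[array([-1.41, -4.97,  1.38]), array([ -0.08,  -0.1 , -14.92])]
```

```bash
python3 -m crank '[[[0,0,0,0,0,-0.4],[0,0,0,0,0,-0.7],[0,0,0,0,0,-0.8],[0,0,0,0,0,-0.8],[0,0,0,0,0,-0.8],[0,0,0,0,0,-0.8],[0,0,0,0,0,-0.8],[0,0,0,0,0,-0.8],[0,0,0,0,0,-0.8],[0,0,0,0,0,-0.8],[0,0,0,0,0,-0.8],[0,0,0,0,0,-0.8]]]'
python3 -m crank '[[[0,0,0,0,0,-0.8],[0,0,0,0,0,-0.8],[0,0,0,0,0,-0.8],[0,0,0,0,0,-0.8],[0,0,0,0,0,-0.8],[0,0,0,0,0,-0.8],[0,0,0,0,0,-0.8],[0,0,0,0,0,-0.3]]]'
python3 - <<'E'
from h import *
print(ctrl.read_state()['qpos'].round(2))
print(to([496.7,138.7,140],[np.pi,0,-3.026]))
E
```

```text
clock: 21.8
eef_pos: [628.9, 196.4, 143.0]
tool_rot: [-3.115, -0.034, 2.692]
force: [-0.9, 0.3, -4.4]
width: 11.0
clock: 22.47
eef_pos: [620.8, 193.4, 128.9]
tool_rot: [-3.14, -0.067, -2.939]
force: [0.7, -0.2, -2.7]
width: 11.2
[-0.15  0.79 -0.33  1.53  0.28  0.93  1.2 ]
[array([ 4.43, -0.95, -0.07]), array([-0.04, -0.64,  0.83])]
```

```bash
python3 -m crank '[[[0.5,-0.1,-0.2,0,-0.3,0.3],[0.8,-0.15,-0.1,0,-0.3,0.3],[0.8,-0.2,-0.1,0,0,0.2],[0.8,-0.2,-0.1,0,0,0],[0.8,-0.2,-0.1,0,0,0],[0.5,-0.1,-0.1,0,0,0],[0,0,-0.05,0,0,0],[0,0,-0.05,0,0,0]]]'
python3 - <<'E'
from h import *
print(ctrl.read_state()['qpos'].round(2))
print(to([496.7,138.7,135],[np.pi,0,-3.026]))
p=shot('side','s6.png')
b=p['color'][130:350,180:420,::-1];cv2.imwrite('pics/c6.png',cv2.resize(b,(600,550),interpolation=3))
E
```

```text
clock: 23.13
eef_pos: [487.0, 142.3, 143.8]
tool_rot: [-3.138, -0.024, -3.028]
force: [0.9, 0.5, -3.8]
width: 11.4
[-0.13  0.58 -0.31  1.97  0.27  0.66  1.07]
[array([-0.31, -0.15,  0.29]), array([-0.04, -0.23, -0.02])]
```

View pics/c6.png

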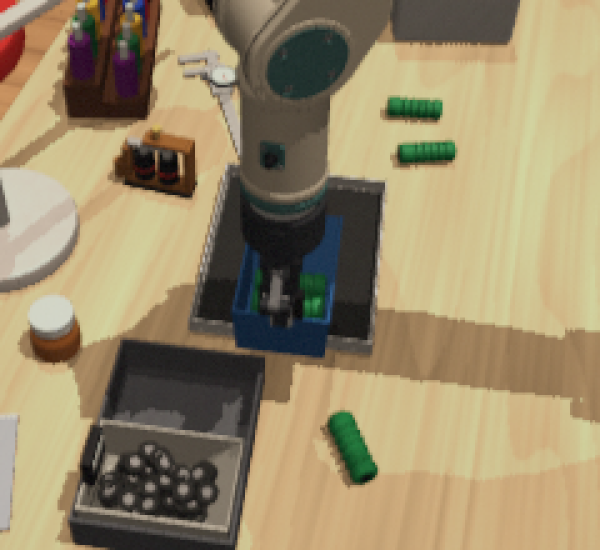

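```bash
python3 -m crank '[[[-0.2,-0.1,-0.2,-0.7,-0.2,0],[-0.1,-0.05,-0.2,-0.9,0,0],[0,-0.05,-0.28,-1,0,0],[0,-0.08,-0.3,-1,0,0],[0,-0.1,-0.3,-1,0,0],[0,-0.1,-0.3,-1,0,0]]]'
cat > lip.py <<'E'
from h import *
s=ctrl.read_state();R=Ro.from_euler('xyz',s['tool_rot']);p=np.array(s['eef_pos'])
l=p+R.apply([0,-138,-7]);z=-R.apply([0,0,1]);u=np.array([np.cos(np.radians(6.6)),np.sin(np.radians(6.6))])
d=l[:2]-[519.5,-58]
print('lip',l.round(),'tray xy',round(d@u),round(d@[-u[1],u[0]]),'tilt',np.degrees(np.arccos(z[2])).round(1),'open dir',z.round(2),'q',s['qpos'].round(2))
E
python3 lip.py
```

```text
clock: 23.68
eef_pos: [506.1, 131.5, 189.8]
tool_rot: [2.531, 0.016, -3.006]
force: [0.2, 0.6, -5.7]
width: 11.4
lip [523.  16. 116.] tray xy 12 73 tilt 35.0 open dir [ 0.06 -0.57  0.82] q [ 0.61  0.75 -0.85  1.93 -0.12  0.68  1.71]
```

```bash
python3 -m crank '[[[0,-0.25,-0.2,-1,0,0],[0,-0.3,-0.22,-1,0,0],[0,-0.3,-0.25,-1,0,0],[0,-0.3,-0.3,-1,0,0]]]'; python3 lip.py
```

```text
clock: 24.02
eef_pos: [522.9, 78.8, 187.9]
tool_rot: [2.097, 0.035, -3.021]
force: [-0.4, 0.5, -4.3]
width: 11.7
lip [536.   4.  72.] tray xy 24 60 tilt 59.9 open dir [ 0.09 -0.86  0.5 ] q [ 0.9   1.1  -1.01  1.8  -0.2   0.87  1.99]
```

```bash
python3 -m crank '[[[0.15,-0.3,-0.45,-0.9,0,0],[0.15,-0.25,-0.45,-0.9,0,0],[0.15,-0.1,-0.48,-0.9,0,0],[0.15,0,-0.48,-0.9,0,0],[0.1,0,-0.48,-0.9,0,0],[0,0,-0.45,-0.9,0,0],[0,0,0,0,0,0],[0,0,0,0,0,0]]]'; python3 lip.py; python3 - <<'E'
from h import *
p=shot('side','s7.png')
b=p['color'][130:350,180:420,::-1];cv2.imwrite('pics/c7.png',cv2.resize(b,(600,550),interpolation=3))
E
```

```text
clock: 24.68
eef_pos: [526.0, -34.5, 168.0]
tool_rot: [1.513, 0.029, -3.07]
force: [-0.5, 2.4, 8.0]
width: 11.4
lip [530. -33.  30.] tray xy 13 23 tilt 93.3 open dir [ 0.07 -1.   -0.06] q [ 1.09  1.54 -1.05  1.49 -0.28  1.34  2.15]
```

View pics/c7.png

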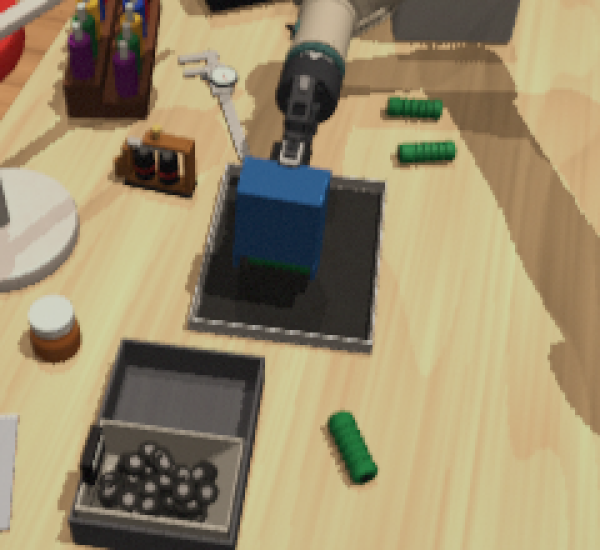

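```bash
python3 -m crank '[[[0,0.5,0,0,0,0],[0,0.5,0,0,0,0],[0,0.4,0,-0.5,0,0],[0,0.1,0.2,-0.5,0,0],[0,0.05,0.2,0,0,0],[0,0.05,0,0,0,0],[0,0.05,0,0,0,0]]]'; python3 lip.py; python3 - <<'E'
from h import *
p=shot('side','s8.png');q=shot('scene','s8b.png')
b=p['color'][150:290,220:370,::-1];c=q['color'][180:330,190:330,::-1];b=cv2.resize(b,(400,373),interpolation=3);c=cv2.resize(c,(348,373),interpolation=3)
cv2.imwrite('pics/c8.png',np.hstack([b,c]))
E
```

```text
clock: 25.32
eef_pos: [523.5, -21.5, 229.0]
tool_rot: [1.416, 0.038, -3.062]
force: [-0.0, -1.4, -1.8]
width: 10.9
lip [528.  -7.  92.] tray xy 14 50 tilt 98.9 open dir [ 0.08 -0.98 -0.15] q [ 1.09  1.53 -1.1   1.54 -0.36  1.35  2.13]
```

View pics/c8.png

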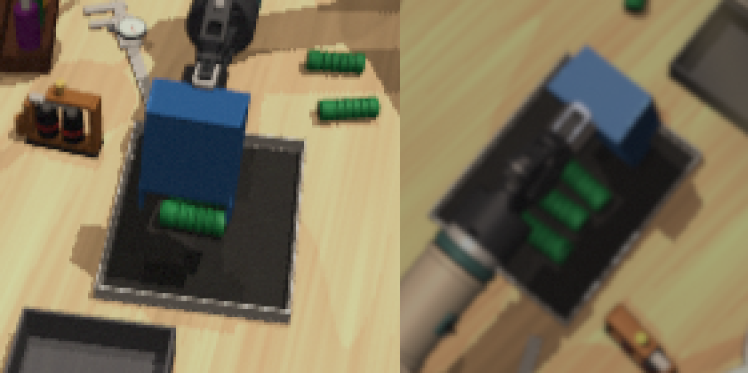

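```bash
python3 -m crank '[[[0,0.9,0,0,0,0],[0,0.9,0,0,0,0],[0,0.2,0.45,0.9,0,0],[0,0.1,0.45,0.9,0,0],[0,0.1,0.45,0.9,0,0],[0,0.1,0.45,0.9,0,0],[0,0.1,0.45,0.9,0,0],[0,0.1,0.45,0.9,0,0],[0,0.1,0.4,0.9,0,0],[0,0.1,0.4,0.9,0,0],[0,0,0.35,0.9,0,0],[0,0,0.35,0.9,0,0]]]'
python3 -m crank '[[[0,0,0.3,0.9,0,0],[0,0,0.3,0.9,0,0],[0,0,0.3,0.9,0,0],[0,0,0.2,0.9,0,0],[0,0,0.2,0.9,0,0],[0,0,0.1,0.9,0,0],[0,0,0,0.9,0,0]]]'; python3 lip.py; python3 -c "
from h import *
print(to([605,195,190],[np.pi,0,-3.026]))"
```

```text
clock: 26.42
eef_pos: [515.4, 88.1, 271.2]
tool_rot: [2.394, 0.029, -3.081]
force: [-1.1, 1.2, -2.2]
width: 11.2
clock: 27.0
eef_pos: [509.3, 112.9, 238.9]
tool_rot: [3.081, 0.03, -3.081]
force: [-1.0, -0.4, -1.8]
width: 11.5
lip [518. -25. 237.] tray xy 2 33 tilt 3.9 open dir [-0.03 -0.06  1.  ] q [ 0.14  0.46 -0.53  1.89  0.24  0.82  1.12]
[array([-3.3 ,  2.43,  1.88]), array([ 0.57,  0.3 , -0.52])]
```

```bash
python3 -m crank '[[[-0.8,0.45,0.2,0.2,0.1,0],[-0.8,0.45,0.2,0.2,0.1,0],[-0.8,0.45,0.2,0.2,0.1,0],[-0.8,0.45,0.2,0,0,0],[-0.8,0.45,0.2,0,0,0],[-0.7,0.45,0,0,0,0],[0,0,0,0,0,0.8],[0,0,0,0,0,0.9],[0,0,0,0,0,0.9],[0,0,0,0,0,0.9],[0,0,0,0,0,0.9],[0,0,0,0,0,0.9]]]'
python3 -m crank '[[[0,0,0,0,0,0.9],[0,0,0,0,0,0.9],[0,0,0,0,0,0.9],[0,0,0,0,0,0.9],[0,0,0,0,0,0.9],[0,0,0,0,0,0.9],[0,0,0,0,0,0.9],[0,0,0,0,0,0.9],[0,0,0,0,0,0.9],[0,0,0,0,0,0.9],[0,0,0,0,0,0]]]'
python3 -c "
from h import *
print(to([644.4,200.2,170],[np.pi,0,1.693]))"
```

```text
clock: 28.0
eef_pos: [630.9, 226.3, 203.5]
tool_rot: [-3.124, -0.028, 2.645]
force: [0.4, -0.6, -1.1]
width: 11.6
clock: 28.92
eef_pos: [615.3, 233.9, 196.5]
tool_rot: [-3.077, -0.013, 1.655]
force: [-0.6, 0.4, -1.6]
width: 11.1
[array([-1.21,  0.93,  0.81]), array([-0.61, -0.14, -0.36])]
```

```bash
python3 -m crank '[[[-0.6,0.45,0,-0.3,-0.1,-0.2],[-0.6,0.45,0,-0.3,0,-0.16],[0,0,0.4,0,0,0],[0,0,0.3,0,0,0],[0,0,0,0,0,0]]]'
python3 - <<'E'
from h import *
print(to([644.4,200.2,120],[np.pi,0,1.693]))
p=shot('wrist','w9.png');q=shot('side','s9.png')
W=cloud(q);hsv=cv2.cvtColor(q['color'],cv2.COLOR_RGB2HSV);z=W[...,2]
b=(hsv[...,0]>95)&(hsv[...,0]<125)&(hsv[...,1]>110)&(abs(W[...,0]-580)<120)&(abs(W[...,1]-190)<120)&(z>60)
P=W[b];top=np.percentile(P[:,2],95);print('top',top);k=P[:,2]>top-12
c=np.array([np.cos(.122),np.sin(.122)]);n=np.array([-c[1],c[0]])
print('rim',cv2.minAreaRect(P[k][:,:2].astype(np.float32)))
x=P[:,:2]@c
for lo_,hi_ in((0,12),(88,100)):
    a,bb=np.percentile(x,[lo_,hi_]);m=(x>=a)&(x<=bb);print(np.percentile(P[m][:,2],97))
E
```

```text
clock: 29.33
eef_pos: [641.7, 204.0, 170.7]
tool_rot: [-3.135, -0.009, 1.709]
force: [-0.8, 0.4, -1.7]
width: 11.3
[array([-0.15,  0.08,  1.69]), array([-0.07, -0.09,  0.15])]
top 179.91108509767193
rim ((576.6737060546875, 195.00155639648438), (142.61285400390625, 99.63384246826172), 7.9688849449157715)
182.29490959167478
179.71583567846164
```

```bash
python3 -m crank '[[[-0.14,0.08,0.5,-0.05,-0.08,0.14],[0,0,0.5,0,0,0],[0,0,0.5,0,0,0],[0,0,0.1,0,0,0]]]'
python3 -c "
from h import *
print(to([644.4,200.2,60],[np.pi,0,1.693]))"
```

```text
clock: 29.77
eef_pos: [645.7, 206.4, 125.6]
tool_rot: [3.138, -0.006, 1.699]
force: [-0.9, -0.7, -1.5]
width: 11.4
[array([-0.21, -0.08,  2.18]), array([ 0.04, -0.06,  0.06])]
```

```bash
python3 -m crank '[[[-0.21,-0.08,0.1,0.04,-0.06,0.06],[0,0,0,0,0,0],[0,0,0,0,0,0]]]'
python3 -c "
from h import *
print(to([644.4,200.2,60],[np.pi,0,1.693]))"
```

```text
clock: 30.02
eef_pos: [643.5, 201.4, 122.9]
tool_rot: [-3.14, -0.001, 1.695]
force: [0.1, 0.3, -2.5]
width: 11.2
[array([-0.04,  0.03,  2.1 ]), array([-0.01, -0.01,  0.02])]
```

```bash
python3 -m crank '[[[-0.04,0.02,0.4,0,0,0.02],[-0.02,0,0.4,0,0,0],[0,0,0.3,0,0,0],[0,0,0.3,0,0,0]]]'
python3 -c "
from h import *
print(to([644.4,200.2,58],[np.pi,0,1.693]))"
```

```text
clock: 30.35
eef_pos: [648.6, 201.2, 102.2]
tool_rot: [3.132, -0.003, 1.691]
force: [-21.8, -6.8, 62.4]
width: 11.2
[array([-0.02, -0.16,  1.47]), array([ 0.09, -0.03, -0.02])]
```

```bash
python3 -m crank '[[[0,-0.1,-0.3,0,0,0],[0,-0.1,-0.05,0,0,0],[0,0,0,0,0,0],[0,0,0,0,0,0]]]'
python3 - <<'E'
from h import *
print(to([644.4,200.2,58],[np.pi,0,1.693]))
q=shot('side','s10.png');r=shot('scene','s10b.png')
for q in(q,r):
    W=cloud(q);hsv=cv2.cvtColor(q['color'],cv2.COLOR_RGB2HSV);z=W[...,2]
    b=(hsv[...,0]>95)&(hsv[...,0]<125)&(hsv[...,1]>110)&(abs(W[...,0]-580)<120)&(abs(W[...,1]-190)<120)&(z>60)
    P=W[b];top=np.percentile(P[:,2],95);k=P[:,2]>top-12
    c=np.array([np.cos(.122),np.sin(.122)]);x=P[:,:2]@c
    print('top',top,'rim',cv2.minAreaRect(P[k][:,:2].astype(np.float32)))
    for lo_,hi_ in((0,12),(88,100)):
        a,bb=np.percentile(x,[lo_,hi_]);m=(x>=a)&(x<=bb);print(np.percentile(P[m][:,2],97))
    # organiser dark steel wall tops, z 40-56
    m=(hsv[...,2]<110)&(z>42)&(z<57)&(W[...,0]>470)&(W[...,0]<690)&(W[...,1]>110)&(W[...,1]<370)&~b
    k,l,st,ce=cv2.connectedComponentsWithStats(m.astype(np.uint8));i=1+st[1:,4].argmax();print('org',st[i,4],cv2.minAreaRect(W[l==i][:,:2].astype(np.float32)))
E
```

```text
clock: 30.68
eef_pos: [643.8, 200.6, 117.5]
tool_rot: [3.125, -0.005, 1.691]
force: [-0.6, -0.9, -2.6]
width: 10.9
[array([-0.02, -0.02,  1.98]), array([ 0.15, -0.04, -0.02])]
top 125.09112726300727 rim ((578.2821044921875, 191.84715270996094), (142.37411499023438, 99.33074951171875), 6.724304676055908)
126.86638869788824
126.92241091255471
org 962 ((571.083984375, 289.989501953125), (130.102783203125, 84.71355438232422), 7.302848815917969)
top 121.244062957741 rim ((597.2328491210938, 195.05856323242188), (26.99423599243164, 124.89872741699219), 58.48838424682617)
124.7796179584772
142.11864724882562
org 226 ((533.7123413085938, 290.3194580078125), (64.22151947021484, 52.210147857666016), 5.1980390548706055)
```

```bash
python3 -m crank '[[[-0.02,-0.04,0.25,0.15,-0.03,-0.02],[0,-0.04,0.2,0.03,0,0],[0,-0.04,0,0.03,0,0]]]'
python3 -c "
from h import *
print(to([644.4,200.2,58],[np.pi,0,1.693]))"
```

```text
clock: 31.03
eef_pos: [638.6, 198.8, 98.4]
tool_rot: [-3.128, 0.0, 1.693]
force: [-0.9, 0.4, -1.8]
width: 11.5
[array([0.02, 0.21, 1.35]), array([-0.13,  0.  ,  0.  ])]
```

```bash
python3 -m crank '[[[0,0.1,0.1,-0.1,0,0],[0,0.03,0.15,0,0,0],[0,0,0.1,0,0,0]]]'
python3 -c "
from h import *
print(to([644.4,200.2,58],[np.pi,0,1.693]))"
```

```text
clock: 31.28
eef_pos: [642.0, 199.0, 84.6]
tool_rot: [-3.136, 0.001, 1.693]
force: [-0.4, 0.1, -1.6]
width: 11.5
[array([0.03, 0.09, 0.89]), array([-0.05,  0.01, -0.  ])]
```

```bash
python3 -m crank '[[[0.02,0.05,0.25,0,0,0],[0,0.02,0.25,0,0,0],[0,0,0.2,0,0,0],[0,0,0,0,0,0]]]'
python3 -c "
from h import *
print(to([644.4,200.2,58],[np.pi,0,1.693]))"
```

```text
clock: 31.62
eef_pos: [643.5, 199.8, 60.2]
tool_rot: [-3.135, 0.001, 1.693]
force: [-0.6, 0.1, -2.0]
width: 11.4
[array([0.01, 0.03, 0.07]), array([-0.07,  0.01,  0.  ])]
```

```bash
python3 -m crank '[[[0,0,0.12,0,0,0],[0,0,0,0,0,0]]]'
python3 -m crank '[[[0,0,0,0,0,0],[0,0,0,0,0,0],[0,0,0,0,0,0],[0,0,0,0,0,0],[0,0,-0.5,0,0,0],[0,0,-0.8,0,0,0],[0,0,-1,0,0,0],[0,0,-1,0,0,0],[0,0,-1,0,0,0],[0,0,-1,0,0,0],[0,0,0,0,0,0]]]' 0
python3 - <<'E'
from h import *
s=ctrl.read_state();print(s['qpos'].round(2))
q=shot('side','s11.png');r=shot('scene','s11b.png')
for n,p in(('side',q),('scene',r)):
    W=cloud(p);hsv=cv2.cvtColor(p['color'],cv2.COLOR_RGB2HSV);z=W[...,2]
    if n=='side':
        b=(hsv[...,0]>95)&(hsv[...,0]<125)&(hsv[...,1]>110)&(abs(W[...,0]-580)<120)&(abs(W[...,1]-190)<120)&(z>56)
        P=W[b];print('rim',cv2.minAreaRect(P[:,:2].astype(np.float32)),np.percentile(P[:,2],[5,50,95]))
    g=(hsv[...,0]>55)&(hsv[...,0]<85)&(hsv[...,1]>100)&(W[...,0]<720)&(z<80)
    k,l,st,ce=cv2.connectedComponentsWithStats(g.astype(np.uint8))
    for i in range(1,k):
        if st[i,4]>15:
            P=W[l==i];R=cv2.minAreaRect(P[:,:2].astype(np.float32));print(n,ce[i].round(),st[i,4],np.round(R[0]),np.round(R[1]),round(R[2]),np.percentile(P[:,2],90).round())
b=q['color'][150:330,200:380,::-1];c=r['color'][150:330,140:380,::-1];b=cv2.resize(b,(340,340),interpolation=3);c=cv2.resize(c,(453,340),interpolation=3)
cv2.imwrite('pics/c11.png',np.hstack([b,c]))
E
```

```text
clock: 31.78
eef_pos: [644.1, 199.8, 56.8]
tool_rot: [-3.136, 0.001, 1.693]
force: [0.4, 0.8, -2.1]
width: 11.3
clock: 32.7
eef_pos: [644.1, 200.1, 221.7]
tool_rot: [-3.133, 0.001, 1.693]
force: [2.0, 0.5, -0.1]
width: 42.9
[-0.32  0.68 -0.05  1.44  0.03  1.03 -0.25]
rim ((579.1259765625, 191.44493103027344), (143.61817932128906, 98.2949447631836), 6.566000461578369) [56.66177638 62.3714518  67.65817336]
side [346. 173.] 138 [ 417. -352.] [70. 22.] 9 30.0
side [350. 190.] 152 [ 389. -266.] [72. 21.] 21 30.0
side [294. 222.] 701 [536. -85.] [ 82. 124.] 9 34.0
side [321. 308.] 277 [397. 191.] [26. 72.] 35 31.0
scene [285. 173.] 129 [401. 186.] [20. 71.] 36 30.0
scene [258. 257.] 498 [531. -65.] [74. 84.] 90 33.0
scene [247. 275.] 255 [ 546. -123.] [82. 31.] 9 32.0
scene [172. 275.] 160 [ 395. -275.] [72. 19.] 22 30.0
scene [157. 302.] 168 [ 424. -358.] [70. 19.] 11 30.0
```

View pics/c11.png

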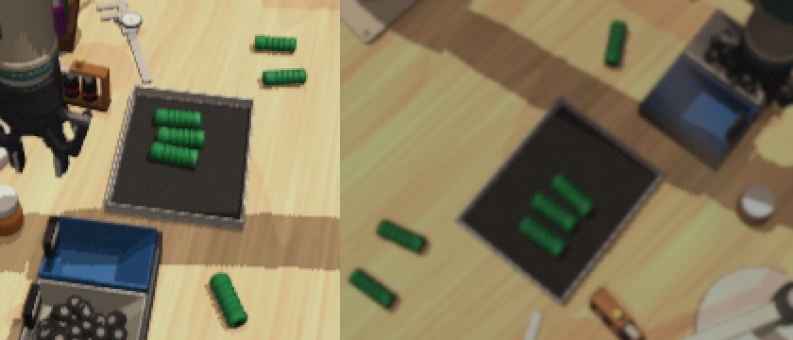

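Wrist and scene pictures agree: the bin is home and empty, and three grips are on the tray. Three loose grips remain. I start with the one at (400,188).

```bash
python3 -m crank '[[[0,0,0,0,0,-0.95],[0,0,0,0,0,-0.95],[0,0,0,0,0,-0.95],[0,0,0,0,0,-0.95],[0,0,0,0,0,-0.95],[0.6,-0.98,0,0,0,0],[0.6,-0.98,0,0,0,0],[0.6,-0.98,0.2,0,0,0],[0.6,-0.98,0.5,0,0,0],[0.6,-0.98,0.8,0,0,0],[0.6,-0.98,0.8,0,0,0],[0.6,-0.9,0.8,0,0,0]]]' -1
python3 - <<'E'
from h import *
p=shot('wrist','w12.png')
W=cloud(p);hsv=cv2.cvtColor(p['color'],cv2.COLOR_RGB2HSV);z=W[...,2]
g=(hsv[...,0]>55)&(hsv[...,0]<85)&(hsv[...,1]>100)&(W[...,0]<720)&(z<80)
k,l,st,ce=cv2.connectedComponentsWithStats(g.astype(np.uint8))
for i in range(1,k):
    if st[i,4]>100:
        P=W[l==i];R=cv2.minAreaRect(P[:,:2].astype(np.float32));print(ce[i].round(),st[i,4],np.round(R[0]),np.round(R[1]),round(R[2]),np.percentile(P[:,2],90).round())
print(to([399.5,188,60],[np.pi,0,np.radians(125.5)]))
E
```

```text
clock: 33.8
eef_pos: [393.7, 173.0, 116.8]
tool_rot: [-3.115, -0.011, 2.211]
force: [-0.6, 0.7, -0.9]
width: 85.6
[297. 198.] 3466 [396. 189.] [26. 74.] 34 29.0
[array([0.1 , 0.96, 1.72]), array([-0.45, -0.14,  0.24])]
```

```bash
python3 -m crank '[[[0.3,0.4,0.3,-0.25,-0.1,0.2],[0.1,0.45,0.4,-0.2,0,0.15],[0,0,0.5,0,0,0],[0,0,0,0,0,0]]]'
python3 -c "
from h import *
print(to([396.5,189,8],[np.pi,0,np.radians(124)]))"
```

```text
clock: 34.18
eef_pos: [382.6, 189.8, 70.4]
tool_rot: [-3.124, -0.006, 2.18]
force: [-0.2, -1.0, -0.6]
width: 85.6
[array([-0.3 ,  0.4 ,  2.07]), array([-0.17, -0.05,  0.15])]
```

```bash
python3 -m crank '[[[-0.3,0.4,0.2,-0.15,-0.05,0.15],[0,0.05,0.6,0,0,0],[0,0.05,0.6,0,0,0],[0,0.02,0.4,0,0,0],[0,0,0,0,0,0]]]'
python3 -c "
from h import *
print(to([396.5,189,8],[np.pi,0,np.radians(124)]))"
```

```text
clock: 34.6
eef_pos: [402.0, 188.3, 23.8]
tool_rot: [-3.135, 0.004, 2.162]
force: [0.1, -0.7, -0.6]
width: 85.3
[array([ 0.12, -0.14,  0.53]), array([-0.06,  0.04, -0.02])]
```

```bash
python3 -m crank '[[[0.1,-0.12,0.3,-0.05,0,0],[0,0,0.15,0,0,0]]]'
python3 -m crank '[[[0,0,0,0,0,0],[0,0,0,0,0,0],[0,0,0,0,0,0],[0,0,0,0,0,0],[0,0,0,0,0,0],[0,0,0,0,0,0],[0,0,-0.7,0,0,0],[0,0,-1,0,0,0],[0,0,-1,0,0,0],[0,0,0,0,0,0]]]' 1
python3 -c "
from h import *
print(to([560.5,22,70],[np.pi,0,np.radians(96.6)]))"
```

```text
clock: 34.77
eef_pos: [400.6, 187.6, 13.4]
tool_rot: [-3.14, 0.005, 2.158]
force: [-0.3, -1.5, -0.1]
width: 85.3
clock: 35.6
eef_pos: [401.8, 187.2, 98.3]
tool_rot: [-3.138, 0.008, 2.157]
force: [0.2, 1.5, 0.1]
width: 23.4
[array([-7.51,  1.36,  0.99]), array([-0.02,  0.08,  4.5 ])]
```

```bash
python3 -m crank '[[[0,0,0,0,0,0.9],[0,0,0,0,0,0.9],[0,0,0,0,0,0.9],[0,0,0,0,0,0.9],[0,0,0,0,0,0.9],[-0.87,0.66,0,0,0,0],[-0.87,0.66,0,0,0,0],[-0.87,0.66,0,0,0,0],[-0.87,0.66,0,0,0,0],[-0.87,0.66,0,0,0,0],[-0.87,0.66,0,0,0,0],[-0.87,0.6,0,0,0,0]]]'
python3 -c "
from h import *
print(to([560.5,22,70],[np.pi,0,np.radians(96.6)]))"
```

```text
clock: 36.6
eef_pos: [557.2, 23.4, 100.8]
tool_rot: [3.141, 0.001, 1.685]
force: [0.5, 0.1, -0.4]
width: 23.7
[array([-0.06,  0.1 ,  1.03]), array([ 0.01,  0.01, -0.01])]
```

```bash
python3 -m crank '[[[-0.05,0.1,0.6,0,0,0],[0,0,0.7,0,0,0],[0,0,0.6,0,0,0],[0,0,0.4,0,0,0],[0,0,0.15,0,0,0],[0,0,0,0,0,0]]]'
```

```text
clock: 37.1
eef_pos: [567.1, 9.3, 22.4]
tool_rot: [3.136, 0.007, 1.669]
force: [-0.6, -0.4, -0.3]
width: 23.6
```

```bash
python3 -m crank '[[[0.4,-0.15,0,0,0,0.1],[0.05,0,0.12,0,0,0],[0,0,0,0,0,0]]]'
python3 -m crank '[[[0,0,0,0,0,0],[0,0,0,0,0,0],[0,0,0,0,0,0],[0,0,-0.6,0,0,0],[0,0,-1,0,0,0],[0,0,-1,0,0,0],[0,0,-1,0,0,0],[0,0,-1,0,0,0],[0,0,0,0,0,0]]]' 0.1
python3 - <<'E'
from h import *
s=ctrl.read_state();print(s['qpos'].round(2))
print(to([392,-271,140],[np.pi,0,np.radians(22)]),to([392,-271,140],[np.pi,0,np.radians(112)]))
p=shot('side','s13.png')
W=cloud(p);hsv=cv2.cvtColor(p['color'],cv2.COLOR_RGB2HSV);z=W[...,2]
g=(hsv[...,0]>55)&(hsv[...,0]<85)&(hsv[...,1]>100)&(W[...,0]<720)&(z<80)
k,l,st,ce=cv2.connectedComponentsWithStats(g.astype(np.uint8))
for i in range(1,k):
    if st[i,4]>15:
        P=W[l==i];R=cv2.minAreaRect(P[:,:2].astype(np.float32));print(ce[i].round(),st[i,4],np.round(R[0]),np.round(R[1]),round(R[2]),np.percentile(P[:,2],90).round())
E
```

```text
clock: 37.35
eef_pos: [561.4, 22.4, 19.0]
tool_rot: [3.136, 0.008, 1.658]
force: [0.9, -0.2, -0.5]
width: 23.6
clock: 38.1
eef_pos: [561.7, 21.3, 164.1]
tool_rot: [3.135, 0.009, 1.658]
force: [0.9, 0.5, -0.2]
width: 38.6
[ 0.24  0.63 -0.52  1.83  0.44  0.79 -0.42]
[array([-9.2 , -6.49,  0.85]), array([ 0.11,  0.04, 12.17])] [array([-9.2 , -6.49,  0.85]), array([ 0.05,  0.1 , -2.83])]
[346. 173.] 137 [ 417. -352.] [70. 21.] 11 31.0
[350. 190.] 152 [ 390. -269.] [72. 24.] 17 30.0
[290. 229.] 902 [535. -43.] [ 87. 220.] 2 34.0
```

```bash
python3 -m crank '[[[0,0,0,0,0,1],[0,0,0,0,0,1],[0,0,0,0,0,1],[0,0,0,0,0,1],[0,0,0,0,0,1],[0,0,0,0,0,1],[0,0,0,0,0,1],[0,0,0,0,0,1],[0,0,0,0,0,1],[0,0,0,0,0,1],[0,0,0,0,0,1],[0,0,0,0,0,1]]]' -1
python3 -m crank '[[[-0.98,0.79,0,0,0,0.1],[-0.98,0.79,0,0,0,0.1],[-0.98,0.79,0,0,0,0],[-0.98,0.79,0,0,0,0],[-0.98,0.79,0,0,0,0],[-0.98,0.79,0,0,0,0],[-0.98,0.79,0.2,0,0,0],[-0.98,0.79,0.2,0,0,0],[-0.95,0.75,0.2,0,0,0],[0,0,0,0,0,0]]]'
cat > g.py <<'E'
from h import *
import sys
p=shot('wrist')
W=cloud(p);hsv=cv2.cvtColor(p['color'],cv2.COLOR_RGB2HSV);z=W[...,2]
g=(hsv[...,0]>55)&(hsv[...,0]<85)&(hsv[...,1]>100)&(W[...,0]<720)&(z<80)
k,l,st,ce=cv2.connectedComponentsWithStats(g.astype(np.uint8))
for i in range(1,k):
    if st[i,4]>100:
        P=W[l==i];R=cv2.minAreaRect(P[:,:2].astype(np.float32));print(ce[i].round(),st[i,4],np.round(R[0]),np.round(R[1]),round(R[2]),np.percentile(P[:,2],90).round())
x,y,zz,a=map(float,sys.argv[1:]);print(ctrl.read_state()['qpos'].round(2),to([x,y,zz],[np.pi,0,np.radians(a)]))
E
python3 g.py 392 -271 70 21
```

```text
clock: 39.15
eef_pos: [554.9, 13.2, 153.6]
tool_rot: [3.13, 0.013, 0.335]
force: [-0.7, 0.1, -0.1]
width: 85.6
clock: 39.98
eef_pos: [359.6, -279.4, 132.6]
tool_rot: [3.134, 0.019, 0.316]
force: [-0.3, 0.1, 0.0]
width: 85.3
[399. 160.] 3623 [ 418. -357.] [74. 27.] 10 28.0
[283. 164.] 3206 [ 389. -275.] [73. 26.] 21 29.0
[ 0.69  0.52 -0.15  2.13  0.2   0.5  -0.87] [array([1.05, 0.12, 2.08]), array([ 0.06,  0.16, -0.45])]
```

```bash
python3 -m crank '[[[0.5,0.1,0.3,0.05,0.1,-0.25],[0.45,0.1,0.6,0,0.05,-0.2],[0,0,0.8,0,0,0],[0,0,0.7,0,0,0],[0,0,0,0,0,0]]]'
python3 -c "
from h import *
print(to([390,-274,11],[np.pi,0,np.radians(21)]))"
```

```text
clock: 40.45
eef_pos: [393.6, -271.8, 57.5]
tool_rot: [3.14, -0.002, 0.368]
force: [0.6, 0.3, -0.3]
width: 85.1
[array([-0.14,  0.02,  1.55]), array([ 0.02, -0.02,  0.01])]
```

```bash
python3 -m crank '[[[-0.14,0.02,0.3,0,0,0],[0,0,0.6,0,0,0],[0,0,0.5,0,0,0],[0,0,0.1,0,0,0]]]'
python3 -m crank '[[[0,0,0,0,0,0],[0,0,0,0,0,0],[0,0,0,0,0,0],[0,0,0,0,0,0],[0,0,0,0,0,0],[0,0,0,0,0,0],[0,0,-0.7,0,0,0],[0,0,-1,0,0,0],[0,0,-1,0,0,0],[0,0,0,0,0,0]]]' 1
python3 -c "
from h import *
print(ctrl.read_state()['qpos'].round(2),to([506,16,95],[np.pi,0,np.radians(96.6)]))"
```

```text
clock: 40.78
eef_pos: [393.0, -270.1, 12.2]
tool_rot: [3.14, -0.003, 0.374]
force: [1.1, -0.4, -1.1]
width: 85.7
clock: 41.62
eef_pos: [394.3, -267.3, 98.1]
tool_rot: [-3.141, -0.003, 0.379]
force: [1.0, -0.7, -1.0]
width: 23.8
[ 0.7   0.61 -0.23  2.11  0.3   0.45 -0.96] [array([ 6.96, -7.39,  0.12]), array([ 1.000e-02, -2.000e-02, -1.248e+01])]
```

```bash
python3 -m crank '[[[0,0,-0.1,0,0,-1],[0,0,-0.1,0,0,-1],[0,0,0,0,0,-1],[0,0,0,0,0,-1],[0,0,0,0,0,-1],[0,0,0,0,0,-1],[0,0,0,0,0,-1],[0,0,0,0,0,-1],[0,0,0,0,0,-1],[0,0,0,0,0,-1],[0,0,0,0,0,-1],[0,0,0,0,0,-1]]]'
python3 -m crank '[[[0.9,0.48,0,0,0,-0.3],[0.9,0.48,0,0,0,-0.2],[0.9,0.48,0,0,0,0],[0.9,0.48,0,0,0,0],[0.9,0.48,0,0,0,0],[0.9,0.48,0,0,0,0],[0.9,0.48,0,0,0,0],[0.9,0.48,0,0,0,0],[0.9,0.48,0,0,0,0],[0,0,0,0,0,0]]]'
python3 -c "
from h import *
print(to([506,16,60],[np.pi,0,np.radians(96.6)]))"
```

```text
clock: 42.62
eef_pos: [392.6, -268.4, 105.8]
tool_rot: [3.137, 0.003, 1.693]
force: [-0.6, -1.0, -1.2]
width: 23.8
clock: 43.45
eef_pos: [481.3, -0.4, 101.5]
tool_rot: [3.139, -0.001, 1.737]
force: [0.0, -0.2, 0.6]
width: 23.6
[array([0.4 , 0.9 , 1.39]), array([ 0.02, -0.01,  0.48])]
```

```bash
python3 -m crank '[[[0.4,0.9,0,0,0,0.25],[0,0,0.5,0,0,0.2],[0,0,0.5,0,0,0],[0,0,0,0,0,0]]]'
python3 -c "
from h import *
print(to([506,17,19],[np.pi,0,np.radians(96.6)]))"
```

```text
clock: 43.78
eef_pos: [507.2, 20.0, 70.5]
tool_rot: [3.138, -0.002, 1.693]
force: [0.2, -0.1, -0.0]
width: 23.6
[array([-0.1 , -0.06,  1.72]), array([ 0.04, -0.02,  0.07])]
```

```bash
python3 -m crank '[[[-0.05,-0.06,0.5,0,0,0],[0.05,-0.03,0.5,0,0,0],[0.05,0,0.4,0,0,0],[0.03,0,0.2,0,0,0],[0,0,0,0,0,0]]]'
python3 -c "
from h import *
print(to([506,17,17],[np.pi,0,np.radians(96.6)]))"
```

```text
clock: 44.2
eef_pos: [503.4, 20.2, 21.6]
tool_rot: [3.139, -0.0, 1.692]
force: [-0.4, -0.0, -0.3]
width: 23.9
[array([-0.12,  0.07,  0.15]), array([ 0.03, -0.  ,  0.06])]
```

```bash
python3 -m crank '[[[-0.1,0.05,0.15,0,0,0],[0,0,0,0,0,0]]]'
python3 -m crank '[[[0,0,0,0,0,0],[0,0,0,0,0,0],[0,0,0,0,0,0],[0,0,-0.6,0,0,0],[0,0,-1,0,0,0],[0,0,-1,0,0,0],[0,0,-1,0,0,0],[0,0,-1,0,0,0],[0,0,0,0,0,0]]]' 0.1
python3 -m crank '[[[0,0,0,0,0,1],[0,0,0,0,0,1],[0,0,0,0,0,1],[0,0,0,0,0,1],[0,0,0,0,0,1],[0,0,0,0,0,1],[0,0,0,0,0,1],[0,0,0,0,0,1],[0,0,0,0,0,1],[0,0,0,0,0,1],[0,0,0,0,0,1],[0,0,0,0,0,1]]]' -1
python3 g.py 418 -356 140 10
```

```text
clock: 44.37
eef_pos: [505.6, 17.7, 17.9]
tool_rot: [3.138, -0.001, 1.693]
force: [-0.2, -0.0, -0.1]
width: 24.0
clock: 45.12
eef_pos: [505.4, 15.5, 162.9]
tool_rot: [3.139, 0.001, 1.692]
force: [-0.4, 0.6, -0.4]
width: 38.5
clock: 46.12
eef_pos: [506.6, 11.1, 166.5]
tool_rot: [3.134, -0.01, 0.37]
force: [-0.0, -0.0, 0.0]
width: 85.6
[279. 136.] 3052 [557.  27.] [30. 83.] 6 32.0
[312. 195.] 5664 [528.  -8.] [114.  82.] 90 32.0
[384. 210.] 2881 [527. -88.] [84. 37.] 10 31.0
[431. 211.] 3008 [ 542. -128.] [83. 40.] 9 31.0
[ 0.11  0.52 -0.27  1.99  0.23  0.65 -1.52] [array([-7.14, 10.37,  0.89]), array([ 0.06, -0.1 ,  1.82])]
```

```bash
python3 -m crank '[[[0,0,0,0,0,0.95],[0,0,0,0,0,0.9],[-0.42,0.96,0,0,0,0],[-0.42,0.96,0,0,0,0],[-0.42,0.96,0,0,0,0],[-0.42,0.96,0,0,0,0],[-0.42,0.96,0,0,0,0],[-0.42,0.96,0,0,0,0],[-0.42,0.96,0,0,0,0],[-0.42,0.96,0,0,0,0],[-0.42,0.96,0,0,0,0],[-0.42,0.96,0.3,0,0,0]]]'
python3 -m crank '[[[-0.42,0.96,0.6,0,0,0],[-0.42,0.96,0.6,0,0,0],[0,0,0,0,0,0]]]'
python3 g.py 418 -356.5 11 10
```

```text
clock: 47.17
eef_pos: [437.1, -298.8, 158.2]
tool_rot: [3.135, -0.019, 0.212]
force: [-0.2, -0.0, 0.6]
width: 85.4
clock: 47.42
eef_pos: [420.9, -372.3, 120.5]
tool_rot: [3.129, -0.018, 0.21]
force: [-0.7, -1.0, 0.1]
width: 85.5
[281. 167.] 3515 [ 454. -369.] [73. 26.] 6 29.0
[ 0.84  0.65 -0.25  1.89  0.25  0.61 -0.93] [array([-0.12, -0.49,  3.67]), array([ 0.1 , -0.18,  0.36])]
```

The grip was knocked aside: it now lies at (454,-369), axis 6°. I follow it.

```bash
python3 -m crank '[[[0.55,0.06,0.5,0.05,-0.1,0.5],[0.5,0.05,0.7,0.05,-0.08,0.5],[0,0,0.7,0,0,0],[0,0,0,0,0,0]]]'
python3 g.py 453 -369 11 6
```

```text
clock: 47.8
eef_pos: [455.8, -365.9, 64.6]
tool_rot: [-3.141, -0.002, 0.107]
force: [-0.9, 0.3, -0.7]
width: 84.9
[282. 236.] 5346 [ 454. -369.] [75. 26.] 6 29.0
[ 0.75  0.76 -0.19  1.83  0.24  0.56 -1.05] [array([-0.17,  0.08,  1.85]), array([ 0.01, -0.05,  0.03])]
```

```bash
python3 -m crank '[[[-0.1,0.08,0.5,0,0,0],[0,0.02,0.6,0,0,0],[0,0,0.5,0,0,0],[0,0,0.1,0,0,0]]]'
python3 -m crank '[[[0,0,0,0,0,0],[0,0,0,0,0,0],[0,0,0,0,0,0],[0,0,0,0,0,0],[0,0,0,0,0,0],[0,0,0,0,0,0],[0,0,-0.7,0,0,0],[0,0,-1,0,0,0],[0,0,-1,0,0,0],[0,0,0,0,0,0]]]' 1
python3 -m crank '[[[0,0,-0.1,0,0,-1],[0,0,-0.1,0,0,-1],[0,0,0,0,0,-1],[0,0,0,0,0,-1],[0,0,0,0,0,-1],[0,0,0,0,0,-1],[0,0,0,0,0,-1],[0,0,0,0,0,-1],[0,0,0,0,0,-1],[0,0,0,0,0,-1],[0,0,0,0,0,-1],[0,0,0,0,0,-1]]]'
python3 -m crank '[[[0,0,0,0,0,-0.9],[0,0,0,0,0,-0.9],[0,0,0,0,0,-0.9],[0,0,0,0,0,-0.3]]]'
python3 -c "
from h import *
print(ctrl.read_state()['qpos'].round(2),to([451,11,100],[np.pi,0,np.radians(96.6)]))"
```

```text
clock: 48.18
eef_pos: [459.2, -368.3, 20.8]
tool_rot: [3.137, -0.013, 0.116]
force: [-0.2, -0.6, -0.3]
width: 85.2
clock: 49.02
eef_pos: [459.4, -367.6, 110.4]
tool_rot: [3.135, -0.016, 0.12]
force: [-0.2, -1.6, 0.5]
width: -0.2
clock: 50.02
eef_pos: [459.9, -370.2, 121.1]
tool_rot: [3.118, 0.011, 1.435]
force: [-0.6, -0.4, -0.5]
width: -0.1
clock: 50.35
eef_pos: [459.1, -370.9, 120.8]
tool_rot: [3.123, 0.018, 1.767]
force: [-0.2, -0.2, 0.4]
width: 0.3
[ 1.04  0.76 -0.67  1.8   0.65  0.78  0.24] [array([12.55,  2.21,  0.51]), array([0.19, 0.17, 0.78])]
```

```bash
python3 -m crank '[[[0,0,0,0,0,1],[0,0,0,0,0,1],[0,0,0,0,0,1],[0,0,0,0,0,1],[0,0,0,0,0,1],[0,0,0,0,0,1],[0,0,0,0,0,1],[0,0,0,0,0,1],[0,0,0,0,0,1],[0,0,0,0,0,1],[0,0,0,0,0,1],[0,0,0,0,0,1]]]' -1
python3 -m crank '[[[0,0,0.2,0,0,1],[0,0,0.3,0,0,1],[0,0,0.3,0,0,1],[0,0,0,0,0,0]]]'
python3 g.py 453 -369 60 6
```

```text
clock: 51.35
eef_pos: [456.7, -372.5, 119.5]
tool_rot: [3.12, -0.014, 0.45]
force: [0.3, -0.3, 0.0]
width: 85.2
clock: 51.68
eef_pos: [457.6, -373.6, 95.7]
tool_rot: [3.123, -0.021, 0.116]
force: [-0.5, 0.5, -0.1]
width: 85.5
[263. 230.] 3978 [ 450. -366.] [75. 26.] 16 29.0
[ 0.77  0.71 -0.21  1.83  0.24  0.59 -1.04] [array([-0.17, -0.2 ,  1.21]), array([ 0.18, -0.21,  0.15])]
```

```bash
python3 -m crank '[[[-0.22,-0.28,0.2,0.1,-0.15,-0.8],[0,0,0.4,0.08,-0.06,-0.75],[0,0,0.6,0,0,0],[0,0,0.3,0,0,0],[0,0,0,0,0,0]]]'
python3 -c "
from h import *
print(to([450,-366,9],[np.pi,0,np.radians(16)]))"
```

```text
clock: 52.15
eef_pos: [452.4, -367.8, 52.8]
tool_rot: [3.136, -0.001, 0.306]
force: [0.3, -0.6, -0.8]
width: 85.8
[array([-0.06, -0.09,  1.46]), array([ 0.06, -0.01,  0.25])]
```

```bash
python3 -m crank '[[[-0.06,-0.09,0.5,0.05,0,0.25],[0,0,0.5,0,0,0],[0,0,0.4,0,0,0],[0,0,0.15,0,0,0],[0,0,0,0,0,0]]]'
python3 -c "
from h import *
print(to([450,-366,9],[np.pi,0,np.radians(16)]))"
```

```text
clock: 52.57
eef_pos: [452.0, -367.8, 7.7]
tool_rot: [3.137, -0.004, 0.283]
force: [0.1, -1.2, 0.4]
width: 85.2
[array([-0.05, -0.08, -0.04]), array([ 0.05, -0.04,  0.03])]
```

```bash
python3 -m crank '[[[0,0,0,0,0,0],[0,0,0,0,0,0],[0,0,0,0,0,0],[0,0,0,0,0,0],[0,0,0,0,0,0],[0,0,0,0,0,0],[0,0,-0.7,0,0,0],[0,0,-1,0,0,0],[0,0,-1,0,0,0],[0,0,0,0,0,0]]]' 1
python3 -m crank '[[[0,0,-0.1,0,0,-1],[0,0,-0.1,0,0,-1],[0,0,0,0,0,-1],[0,0,0,0,0,-1],[0,0,0,0,0,-1],[0,0,0,0,0,-1],[0,0,0,0,0,-1],[0,0,0,0,0,-1],[0,0,0,0,0,-1],[0,0,0,0,0,-1],[0,0,0,0,0,-1],[0,0,0,0,0,-1]]]'
python3 -c "
from h import *
print(ctrl.read_state()['qpos'].round(2),to([451,11,100],[np.pi,0,np.radians(96.6)]))"
```

```text
clock: 53.4
eef_pos: [451.9, -367.3, 93.1]
tool_rot: [3.137, -0.004, 0.285]
force: [0.4, -1.1, 0.2]
width: 23.9
clock: 54.4
eef_pos: [450.6, -368.1, 99.1]
tool_rot: [3.136, 0.007, 1.6]
force: [-0.1, -0.1, -1.0]
width: 24.7
[ 1.02  0.78 -0.62  1.82  0.65  0.74  0.07] [array([12.63,  0.39, -0.12]), array([ 0.05,  0.07, -0.82])]
```

```bash
python3 -m crank '[[[0,0,0,0,0,-0.8],[1,0.12,-0.05,0,0,0],[1,0.12,-0.05,0,0,0],[1,0.12,0,0,0,0],[1,0.12,0,0,0,0],[1,0.12,0,0,0,0],[1,0.12,0,0,0,0],[1,0.12,0,0,0,0],[1,0.12,0,0,0,0],[1,0.12,0,0,0,0],[1,0.12,0,0,0,0],[0.9,0.12,0,0,0,0]]]'
python3 -m crank '[[[0.8,0.1,0,0,0,0],[0,0,0,0,0,0]]]'
python3 -c "
from h import *
print(to([451,11,65],[np.pi,0,np.radians(96.6)]))"
```

```text
clock: 55.4
eef_pos: [449.3, -35.5, 94.5]
tool_rot: [3.137, 0.008, 1.672]
force: [0.5, 0.3, -0.7]
width: 24.3
clock: 55.57
eef_pos: [450.4, -3.1, 94.5]
tool_rot: [3.134, 0.003, 1.681]
force: [0.4, -0.4, 0.1]
width: 24.6
[array([0.47, 0.06, 0.98]), array([ 0.07,  0.03, -0.05])]
```

```bash
python3 -m crank '[[[0.47,0.08,0.3,0,0,0],[0,0,0.6,0,0,0],[0,0,0.6,0,0,0],[0,0,0.5,0,0,0],[0,0,0,0,0,0]]]'
python3 -c "
from h import *
print(to([451,11,14],[np.pi,0,np.radians(96.6)]))"
```

```text
clock: 55.98
eef_pos: [453.5, 14.1, 32.9]
tool_rot: [3.13, 0.002, 1.686]
force: [0.0, 0.2, -0.9]
width: 24.6
[array([-0.09, -0.1 ,  0.63]), array([0.11, 0.02, 0.  ])]
```

```bash
python3 -m crank '[[[-0.05,-0.1,0.3,0.1,0,0],[0,0,0.25,0,0,0],[0,0,0,0,0,0]]]'
python3 -m crank '[[[0,0,0,0,0,0],[0,0,0,0,0,0],[0,0,0,0,0,0],[0,0,-0.5,0,0,0],[0,0,-0.9,0,0,0],[0,0,-1,0,0,0],[0,0,-1,0,0,0],[0,0,-1,0,0,0],[0,0,-1,0,0,0],[0,0,-1,0,0,0],[0,0,-1,0,0,0],[0,0,-1,0,0,0]]]' 0.1
python3 - <<'E'
from h import *
print(ctrl.read_state()['qpos'].round(2))
p=shot('side');q=shot('scene')
b=p['color'][130:330,180:400,::-1];c=q['color'][150:340,140:360,::-1];b=cv2.resize(b,(396,360),interpolation=3);c=cv2.resize(c,(404,349),interpolation=3)
c=np.vstack([c,np.zeros((11,404,3),np.uint8)])
cv2.imwrite('pics/c14.png',np.hstack([b,c]))
W=cloud(p);hsv=cv2.cvtColor(p['color'],cv2.COLOR_RGB2HSV);z=W[...,2]
b=(hsv[...,0]>95)&(hsv[...,0]<125)&(hsv[...,1]>110)&(abs(W[...,0]-580)<120)&(abs(W[...,1]-190)<120)&(z>56)
P=W[b];print('rim',cv2.minAreaRect(P[:,:2].astype(np.float32)),np.percentile(P[:,2],[5,50,95]))
m=(z>275)&(z<300)&(W[...,0]>500)&(W[...,0]<1000)&(W[...,1]<-120)&(p['color'].min(-1)>110)
P=W[m];print(len(P),np.percentile(P[:,:2],[2,50,98],axis=0).round())
print(to([708,-378,350],[np.pi,0,1.19]))
E
```

```text
clock: 56.23
eef_pos: [450.6, 11.4, 15.5]
tool_rot: [-3.141, 0.002, 1.686]
force: [0.7, 0.5, -1.6]
width: 24.4
clock: 57.23
eef_pos: [445.9, 10.2, 278.7]
tool_rot: [-3.131, 0.002, 1.687]
force: [-0.2, -0.7, 0.3]
width: 38.8
[ 0.54  0.37 -0.84  1.97  0.34  0.96 -0.36]
rim ((579.5777587890625, 191.34332275390625), (143.9886932373047, 97.91798400878906), 6.728408336639404) [56.44203866 62.28122821 67.87287326]
840 [[ 686. -345.]
 [ 762. -280.]
 [ 816. -129.]]
[array([-13.88,   7.07,  -2.25]), array([-0.  ,  0.04,  4.74])]
```

View pics/c14.png

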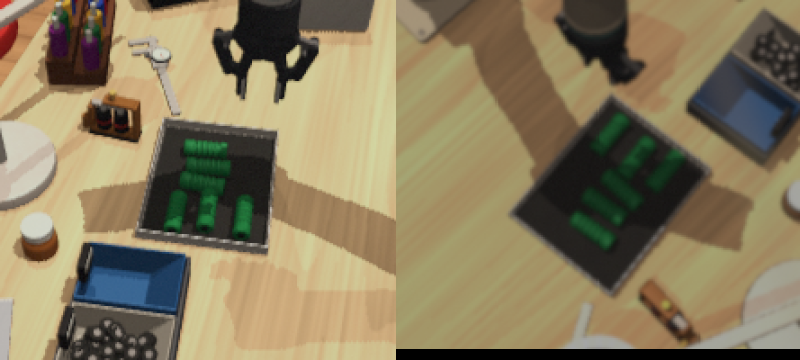

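```bash
python3 -m crank '[[[0,0,-1,0,0,0],[0,0,-1,0,0,0],[0,0,-0.7,0,0,0],[0,0,0,0,0,0.95],[0,0,0,0,0,0.95],[0,0,0,0,0,0.95],[0,0,0,0,0,0.95],[0,0,0,0,0,0.95],[-0.62,0.93,0,0,0,0],[-0.62,0.93,0,0,0,0],[-0.62,0.93,0,0,0,0],[-0.62,0.93,0,0,0,0]]]' -1
python3 -m crank '[[[-0.62,0.93,0,0,0,0],[-0.62,0.93,0,0,0,0],[-0.62,0.93,0,0,0,0],[-0.62,0.93,0,0,0,0],[-0.62,0.93,0,0,0,0],[-0.62,0.93,0,0,0,0],[-0.62,0.93,0,0,0,0],[-0.62,0.93,0,0,0,0],[-0.62,0.93,0,0,0,0],[0,0,0,0,0,0]]]'
cat > m.py <<'E'
from h import *
s=ctrl.read_state();print(s['qpos'].round(2))
p=shot('wrist')
W=cloud(p);C=p['color'].max(-1);m=(C<70)&(W[...,2]>283)&(W[...,2]<305)
k,l,st,ce=cv2.connectedComponentsWithStats(m.astype(np.uint8))
for i in range(1,k):
    if st[i,4]>200:
        P=W[l==i];r=cv2.minAreaRect(P[:,:2].astype(np.float32));a=np.degrees(np.arctan2(5-r[0][1],876-r[0][0]));print(ce[i],r,np.median(P[:,2]),'piv dir',a)
        print(to([*r[0],267],[np.pi,0,np.radians(a)]))
E
python3 m.py
```

```text
clock: 58.33
eef_pos: [515.5, -98.6, 370.1]
tool_rot: [3.139, 0.011, 1.177]
force: [-0.2, 0.1, 0.2]
width: 85.4
clock: 59.17
eef_pos: [683.9, -370.3, 364.5]
tool_rot: [-3.135, 0.019, 1.17]
force: [-0.9, -0.2, -1.7]
width: 85.5
[ 0.65  0.83 -0.59  0.81  0.44  1.6  -0.16]
[316.84353406 221.94373149] ((706.3887939453125, -384.2994689941406), (68.84026336669922, 15.198637962341309), 67.57929229736328) 294.3318108779059 piv dir 66.45805605041527
[array([-0.17,  0.96,  3.26]), array([-0.08,  0.16,  0.12])]
```

```bash
python3 -m crank '[[[-0.17,0.9,0,-0.08,0.16,0],[0,0,0.7,0,0,0],[0,0,0.8,0,0,0],[0,0,0.7,0,0,0],[0,0,0,0,0,0]]]'
python3 -c "
from h import *
print(to([706.4,-384,268],[np.pi,0,np.radians(67)]))"
```

```text
clock: 59.63
eef_pos: [706.2, -378.0, 293.5]
tool_rot: [-3.136, -0.006, 1.177]
force: [-1.4, 0.3, -1.2]
width: 85.1
[array([-0.19,  0.09,  0.85]), array([-0.05, -0.06,  0.07])]
```

```bash
python3 -m crank '[[[-0.15,0.05,0.6,0,0,0],[0,0,0.3,0,0,0],[0,0,0,0,0,0]]]'
python3 -m crank '[[[0,0,0,0,0,0],[0,0,0,0,0,0],[0,0,0,0,0,0],[0,0,0,0,0,0],[0,0,0,0,0,0],[0,0,0,0,0,0]]]' 1
python3 -m crank '[[[0.03,-0.9,0.05,0,0,0.58],[0.03,-0.9,0.05,0,0,0.58],[0.03,-0.9,0.03,0,0,0.58],[0.03,-0.9,0.03,0,0,0.58],[0.03,-0.9,0,0,0,0.58],[0.03,-0.9,0,0,0,0.58]]]'
python3 - <<'E'
from h import *
s=ctrl.read_state();d=np.array(s['eef_pos'])[:2]-[876,5];print(s['qpos'].round(2),np.hypot(*d),np.degrees(np.arctan2(d[1],d[0]))%360,np.degrees(s['tool_rot'][2])%360)
E
```

```text
clock: 59.88
eef_pos: [704.9, -379.5, 268.2]
tool_rot: [-3.135, -0.007, 1.18]
force: [1.0, -0.4, 0.3]
width: 85.4
clock: 60.38
eef_pos: [706.9, -378.1, 275.9]
tool_rot: [3.14, -0.008, 1.181]
force: [-0.9, -0.2, 6.1]
width: 12.9
clock: 60.88
eef_pos: [578.5, -290.7, 275.9]
tool_rot: [3.118, -0.023, 0.795]
force: [5.1, 1.9, 0.6]
width: 12.8
[ 0.76  0.62 -0.56  1.49  0.34  1.1  -0.65] 419.4124312952366 224.8239594544199 45.53468335052745
```

```bash
python3 -m crank '[[[0.03,-0.9,0.02,0,0,0.6],[0.03,-0.9,0.02,0,0,0.6],[0.03,-0.9,0.02,0,0,0.6],[0.03,-0.9,0.02,0,0,0.6],[0.03,-0.9,0.02,0,0,0.6],[0.03,-0.9,0.02,0,0,0.6],[0.03,-0.9,0.02,0,0,0.6],[0.03,-0.9,0.02,0,0,0.6],[0.03,-0.7,0,0,0,0.5],[0,0,0,0,0,0]]]'
python3 - <<'E'
from h import *
s=ctrl.read_state();d=np.array(s['eef_pos'])[:2]-[876,5];a=np.arctan2(d[1],d[0]);L=np.array([876,5])+320*np.array([np.cos(a),np.sin(a)]);print(s['qpos'].round(2),np.hypot(*d),np.degrees(a)%360,np.degrees(s['tool_rot'][2])%360,'lens',L,np.hypot(*(L-[519.5,-58])))
E
```

```text
clock: 61.72
eef_pos: [464.3, -77.1, 275.8]
tool_rot: [3.12, -0.052, 0.209]
force: [5.0, 1.6, -12.5]
width: 12.3
[ 0.47  0.32 -0.48  1.98  0.21  0.84 -1.48] 419.76208585884365 191.27498452304692 11.964260702121395 lens [562.17596299 -57.56575579] 42.67817223682013
```

Lens about 42 mm from the tray centre, which is the closest its radius allows. I let go and check.

```bash
python3 -m crank '[[[0,0,0,0,0,0],[0,0,0,0,0,0],[0,0,0,0,0,0],[0,0,0,0,0,0],[0,0,-0.6,0,0,0],[0,0,-1,0,0,0],[0,0,-1,0,0,0],[0,0,-1,0,0,0],[0,-0.3,-1,0,0,0],[0,-1,0,0,0,0],[0,-1,0,0,0,0],[0,-1,0,0,0,0]]]' -1
python3 -m crank '[[[0,-1,0,0,0,0],[0,-1,0,0,0,0],[0,-1,0,0,0,0],[0,-1,0,0,0,0],[0,0,0,0,0,0],[0,0,0,0,0,0]]]'
python3 - <<'E'
from h import *
ps=[shot('side'),shot('scene')]
for n,p in zip(('side','scene'),ps):
    W=cloud(p);hsv=cv2.cvtColor(p['color'],cv2.COLOR_RGB2HSV);z=W[...,2]
    m=(z>275)&(z<303)&(W[...,0]>400)&(W[...,0]<1000)&(W[...,1]<60)&(W[...,1]>-200)
    k,l,st,ce=cv2.connectedComponentsWithStats(m.astype(np.uint8));i=1+st[1:,4].argmax()
    r=cv2.minAreaRect(W[l==i][:,:2].astype(np.float32));print(n,'mag',r)
    P=W[m&(p['color'].min(-1)>110)];h=P[(P[:,0]<640)];print('ring bbox',h[:,:2].min(0).round(),h[:,:2].max(0).round())
    b=(hsv[...,0]>95)&(hsv[...,0]<125)&(hsv[...,1]>110)&(abs(W[...,0]-580)<120)&(abs(W[...,1]-190)<120)&(z>56)
    P=W[b];print('rim',len(P),cv2.minAreaRect(P[:,:2].astype(np.float32)),np.percentile(P[:,2],[5,50,95]).round())
    for c in('coil_machine','caliper','driver_grip','spring_jar'):
        for d in ctrl.search_frame(c,p)[:1]: e=d['extent'];print(c,round(d['conf'],2),np.round(e))
b=ps[0]['color'][130:330,150:400,::-1];c=ps[1]['color'][150:340,140:400,::-1];b=cv2.resize(b,(400,320),interpolation=3);c=cv2.resize(c,(400,320),interpolation=3)
cv2.imwrite('pics/c15.png',np.hstack([b,c]))
E
```

```text
clock: 62.72
eef_pos: [439.6, 11.0, 420.5]
tool_rot: [3.116, -0.055, 0.188]
force: [0.3, 0.8, 1.0]
width: 85.3
clock: 63.22
eef_pos: [417.2, 136.4, 420.4]
tool_rot: [3.117, -0.063, 0.188]
force: [0.3, -0.4, -0.3]
width: 85.5
side mag ((662.7440795898438, -12.45294189453125), (450.63037109375, 140.07850646972656), 23.435964584350586)
ring bbox [ 458. -127.] [629.  14.]
rim 418 ((579.38916015625, 191.6837158203125), (144.25689697265625, 98.51653289794922), 7.125626087188721) [56. 62. 68.]
coil_machine 0.71 [251. 284.  62.  41.]
caliper 0.46 [274. 183.   9.  15.]
driver_grip 0.86 [292. 390.  30.  60.]
spring_jar 0.87 [204. 260.  17.  30.]
scene mag ((662.9080810546875, -58.741546630859375), (472.54974365234375, 137.74282836914062), 0.03522396832704544)
ring bbox [ 494. -127.] [631.  10.]
rim 42 ((617.6987915039062, 235.6490020751953), (41.40898132324219, 74.05528259277344), 62.74089431762695) [58. 63. 92.]
coil_machine 0.66 [289. 322.  34.  36.]
caliper 0.78 [231. 359.  29.  88.]
driver_grip 0.67 [333. 142.  24.  21.]
spring_jar 0.53 [359. 258.  25.  19.]
```

View pics/c15.png

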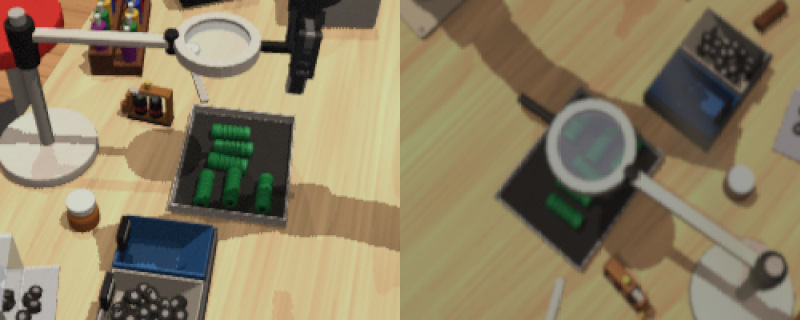

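```bash
python3 -c "
from cell import ctrl
print(ctrl.finish_job())"
```

```text
the job is handed in; nothing more can be done
None
```

I handed the job in at about 63 s on the robot's clock. My last checks agree that the task is complete, but the system reports no verdict.

**What I did:**
- Swung the magnifier off to the right, clear of the organiser and tray.
- Lifted the blue bin out level, tipped its three grips onto the tray, and put the bin back in its bay.
- Placed the three loose grips on the tray.
- Swung the magnifier back over the tray and moved the gripper well clear.

**What the last checks showed:**
- **Grips:** all six are inside the tray walls in the last camera views.
- **Bin:** the side camera has its rim at the same place, height and angle as at the start. The scene camera saw too little of it to add anything.
- **Lens:** its centre is at about (562, -58), roughly 43 mm from the tray centre. That is inside the 65 mm limit and the closest its arm length allows.
- **Bystanders:** the pictures show all four where they were at the start. The detector gave a false coil machine and a partly hidden caliper in the side view, but the scene view was unchanged.

**What went wrong on the way:**
- My first grasp of the bin tab was shallow, so I set the bin down and took it deeper.
- While tipping, the lip dipped to about 30 mm above the bench and the bin touched a grip (about 8 N). I raised it again.
- The bin caught the frame edge once on the way back in; the wrist force read about 66 N, under the 120 N limit. I backed off and realigned.
- One loose grip was knocked aside as I approached. My first try at it slipped and the second held.

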